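Check a bangle's stones with a pen-type gem tester

ROBOT

A 6-joint arm with a two-finger parallel gripper is mounted at the origin on the work surface. World frame = base frame: x ahead of the robot, y to its left, z up, the work surface at z = 0. Lengths are in m, angles in rad, forces in N, time in s.
With the tool pointing down it reaches from about 0.275 to 0.825 m from the base axis. Payload 4.9 kg.
Tool frame: the origin (TCP) lies midway between the tips of the shut fingers; the grasp point (between the pads) lies 19 mm behind it; z points along the fingers, y is the line along which they close (so a half turn about z gives the same grasp; the last joint's range is limited). The gripper opens to 85 mm and grips with 20 to 120 N. Pads are 22 mm wide; open, the fingers measure 114 mm over their backs; the gripper's body (76 mm by 85 mm) begins 54 mm behind the grasp point. The pads swing forward as they close: fully open they stand 13 mm farther back than shut.
Start: joints at [-1.285, 0.326, -0.193, 1.052, 0, 1.437], TCP at [0.224, -0.502, 0.231] pointing down, gripper open.
Joint ranges: [-2.65, 2.65], [-0.97, 1.79], [-1.3, 1.35], [-1.93, 2.1], [-1.47, 1.37], [-3.14, 3.14]. Speed limits (rad/s): [2.57, 2.57, 3.14, 3.14, 3.14, 3.14].

INTERFACE

Orientations are given as a unit quaternion [w, x, y, z].
In Python, from workcell import env, snapshot, camera_info, job gives the robot as it stands.
- The arm moves only by the shell command python3 -m crank 'ROWS' [FORCE]. ROWS is text: rows parted by semicolons, each of 5 numbers parted by spaces: the finger opening in cm, from 0 to 8.54, then the shift along the tool's x, y, z in cm, then the turn about the tool's z in degrees. A call has 1 to 8 rows; each row is the pose to reach, as a shift and turn from the pose commanded when the call began, along the tool's axes at that moment; what a row does not reach only later rows make up. A row lasts 1/10 s, in which the tool goes at most 50 mm and 8.59 degrees, less where a joint would pass 70% of its speed; a pose out of reach is approached as far as the arm can. A call with a gripper value outside its range is refused whole. The fingers move at their own pace and stop on an object; FORCE is the grip in N (left out, the last holds). Time passes only in rows, so rows that repeat a pose let the fingers close. It gives the time, the measured TCP pose, the force, the opening and the grip force at its end, in the units of the state.
- env.observe(): the state, without advancing time (a new reading comes with each control period).
- snapshot(name): name is "scene" or "top" or "wrist"; returns the picture (400x640x3 uint8, red, green, blue); there is no depth.
- camera_info(name): a dict with "camera_matrix" (3x3 intrinsics, pixels), "R" (3x3) and "t" (3): a world point X has camera coordinates R X + t. Camera axes: x right, y down, z forward; pixel columns grow to the right and rows downward; lengths in m; the calibration is good to about 2 mm. A picture is of the moment at which its call begins: read the wrist's pose just before it. camera_info takes no time and is no camera call; for the wrist camera it gives the pose at the moment of the call.
- job.hand_in(): hands the job in; it is judged then, once.
The state is a dict: "t": time; "joint_pos": joint angles; "qd": joint speeds; "joint_torque": joint torques, N m; "tool_pos": TCP position; "tcp_rot": TCP orientation; "force": force on the tool from outside, world axes, zero at the start; "torque": the same for the moment, N m; "width": opening from 0.0 (shut) to 1.0 (fully open); "grasp_force": force on a finger pad.
Only numpy, scipy, OpenCV 4.12 (cv2) and the standard library are available. Lean on these libraries where they do the work, as an engineer would, in place of code of your own. Each camera call takes 0.05 s, during which the arm holds its last target. There are 200 camera calls.

TASK

Check the three stones of the gold bangle on the mandrel with the blue pen-type gem tester from its dock: touch its sprung tip first to the white reference disc on the dock to prove the tester, then to the flat top of the red, the blue and the green stone in that order, without touching the gold. Each time hold the pen square to the surface and rest it gently, only until the sprung tip gives, for about a second. Finally stand the tester back in its dock, fully home, and let go; do not turn the bangle, and leave the other things on the bench where they are.

Things in the scene. Friction and masses are not known exactly. Their poses are not given: they have to be found in the camera images.
- pen: Gem tester: blue pen 140 mm long, about 110 g, standing tip down in its dock. Origin: on its axis at the lower end of the black nose; z up along the pen, away from the tip. Nose: round, 8.4 mm wide at the end, 16 mm from z = 20 to 45 mm. Collar 32 (x) x 30 (y) mm, z = 45 to 50. Blue handle 28 mm along x, 20 mm along y, z = 50 to 140.
- pen_grip (a point): Where to hold the pen: on its axis in the blue handle, 105 mm above the pen's origin, 35 mm below its top; same axes as the pen. Pads best on the faces 20 mm apart (close along the pen's y).
- pen_nose (a point): The end of the pen's black nose (the pen's origin). Below it stand a steel tip holder 5 mm thick and the copper tip 3 mm thick. It is screwed out differently each time: the tip's end lies 12 to 28 mm below this point, to be found by touch. The tip is sprung: gives at 3 N, slides in up to 3 mm (5 N), then it is on its stop and the force climbs fast.
- dock: Grey dock, fixed, 116 x 70 mm. Origin on the bench between its two halves; x runs from the low half to the tall half, z up. Low half (x = -61 to 0 mm): 20 mm high, carries the reference disc. Tall half (x = 0 to 55): 80 mm high, with the socket.
- socket (a point): Centre of the socket's mouth in the top of the dock's tall half (dock x = 27.5 mm, y = 0, z = 80 mm), same axes as the dock: a round hole 20 mm wide, 76 mm deep, with a 3 mm chamfer. The pen stands in it tip down; fully home its collar lies flat on the top and its origin is 45 mm below this point (35 mm above the bench).
- ref_disc: White ceramic reference disc, 18 mm in diameter, on the low half of the dock, facing up; origin at the centre of its top face (23.5 mm above the bench), z out of the face.
- stone_red: Red square-cut stone, 14 x 14 mm with a flat top 11 x 11 mm, on the left (+y) of the bangle, leaning 30 degrees to the left plus the bangle's roll (up to 8 degrees either way). Origin: centre of the flat top, the test point; z straight out of it; x along the mandrel.
- stone_blue: Blue stone of the same size on the crown of the bangle. Origin: centre of its flat top; z straight out of it; x along the mandrel.
- stone_green: Green stone of the same size on the right (-y) side of the bangle, tilted about 30 degrees to the right plus the roll. Origin: centre of its flat top; z straight out of it; x along the mandrel.
- bangle: Gold bangle, 71 mm in diameter, 18 mm wide, round a level steel mandrel 52 to 68 mm thick. Origin on the mandrel's axis, 100 mm above the bench; x along it. The stones' flat tops lie 46 mm from the axis, 30 degrees apart, 5 mm proud of gold settings 18 x 17 mm; thin gold claws at their corners. The mandrel is clamped and does not turn under a light touch.
- stand: Green cast stand of the mandrel, fixed to the bench: base 240 (x) x 110 (y) x 12 mm, and at its far end (x = 80 to 120 mm) a post 56 mm wide, 134 mm high, with a clamp screw up to 150 mm. Origin on the bench under the middle of the bangle; x along the mandrel towards the post.
- jar: Amber glass jar with a red lid, 68 mm wide, 95 mm high; origin at the centre of its underside. Bystander.
- loupe: Folding loupe, black and steel, about 76 x 28 x 21 mm; origin under its lens. Bystander.
- tweezers: Steel tweezers lying flat, 146 mm long, 6 mm high; origin under the middle. Bystander.
- graver: Graver with a wooden handle, 122 mm long, lying on the bench. Bystander.
There are look-alikes about, which are no part of the job. What is meant by the pen is not turquoise, and is the smaller of those in its own colour.

How it is judged:
By the outcome, as a careful person would: the job done as asked, in the order asked, and still so for the second after the job is handed in, with the robot touching nothing.
It also fails if it takes over 67 s, if anything falls off the work surface, if the arm or the gripper's body presses on something with over 40 N, if the wrist force passes 120 N, or if a joint passes its speed limit or range.

## Working session

There is one attempt and no reset: what is moved stays moved. The work goes in short steps, Python scripts to look and compute and a shell command to move; the robot and the scene stay as the last step left them, time stands still between calls to the robot, and variables do not carry over. Pictures are saved under pics/ and viewed, at most 10 in all, crops included, and the job is handed in when it is done.

```bash
ls; mkdir -p pics
python3 - <<'E'
from workcell import env, snapshot, camera_info
import cv2,numpy as np
s=env.observe();print(s)
for n in("scene","top"):
    im=snapshot(n);cv2.imwrite(f"pics/{n}0.png",im[:,:,::-1]);c=camera_info(n);print(n,c)
E
```

```text
pics
{'t': 0.0, 'joint_pos': array([-1.28520603e+00,  3.26960191e-01, -1.93562158e-01,  1.05200672e+00,
        1.69511402e-05,  1.43661788e+00]), 'qd': array([ 1.25420141e-03, -2.29790112e-03,  4.99914964e-06, -5.44741008e-04,
        1.47928336e-04, -1.39792841e-03]), 'joint_torque': array([ 6.44835691e-04, -4.43396866e+01,  2.62439042e+01,  1.53468736e-02,
       -1.06936086e-04,  2.75600300e-06]), 'tool_pos': array([ 0.22401528, -0.5016845 ,  0.2305012 ]), 'tcp_rot': array([-8.64529438e-04,  9.78054646e-01,  2.08346726e-01, -5.70754153e-05]), 'force': array([-0.38567   ,  1.11474772,  1.22334822]), 'torque': array([ 0.04345666,  0.02129701, -0.02153913]), 'grasp_force': 0.0, 'width': 0.9995617870141753}
scene {'camera_matrix': array([[416.61922916,   0.        , 314.48482855],
       [  0.        , 416.61922916, 202.43825766],
       [  0.        ,   0.        ,   1.        ]]), 'R': array([[-0.60799103,  0.79381239, -0.01444962],
       [ 0.58992886,  0.43950413, -0.67736258],
       [-0.53134814, -0.42035462, -0.73550741]]), 't': array([ 0.3669083 , -0.21229978,  1.40925164])}
top {'camera_matrix': array([[510.87738323,   0.        , 327.74871583],
       [  0.        , 510.87738323, 198.67106481],
       [  0.        ,   0.        ,   1.        ]]), 'R': array([[ 0.02349366, -0.99967804,  0.00958511],
       [-0.99458334, -0.02434283, -0.10105151],
       [ 0.1012523 , -0.00715912, -0.99483502]]), 't': array([-0.03156881,  0.53524583,  1.19036714])}
```

View pics/scene0.png

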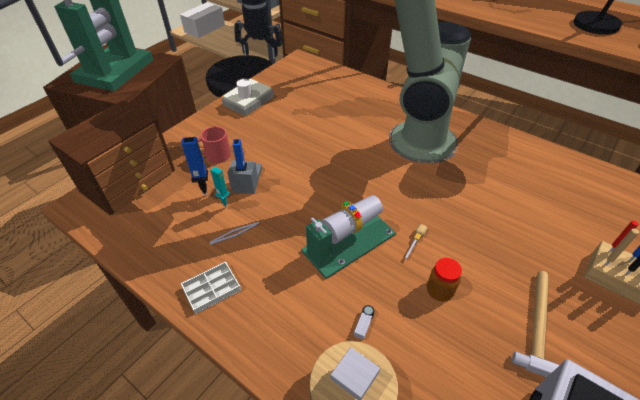

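View pics/top0.png

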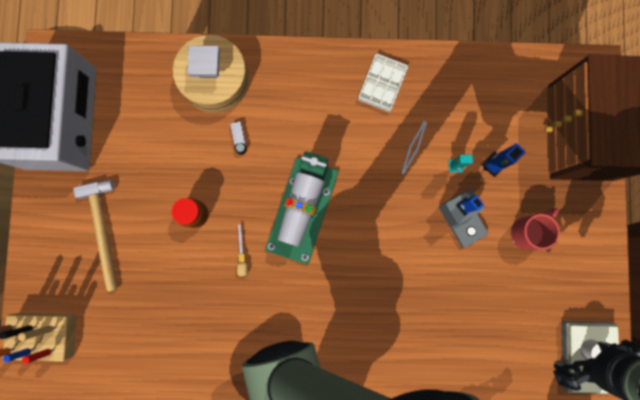

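The pen wanted could be one of three: the blue pen in the dock (top 470,205; scene 238,155), the larger blue one (top 503,160), or the turquoise one (top 460,163). By the description it is the one in the dock, since it is not turquoise and is the smaller blue one. Next I'll check it in a crop and locate everything.

```bash
cat > h.py <<'E'
from workcell import env, snapshot, camera_info
import cv2,numpy as np
from scipy.spatial.transform import Rotation as Ro
def onplane(c,u,v,z):
    d=c['R'].T@np.linalg.inv(c['camera_matrix'])@[u,v,1]; o=-c['R'].T@c['t']
    return o+d*(z-o[2])/d[2]
def proj(c,X):
    p=c['camera_matrix']@(c['R']@np.asarray(X)+c['t']);return p[:2]/p[2]
def toolR(s): q=s['tcp_rot'];return Ro.from_quat([q[1],q[2],q[3],q[0]]).as_matrix()
E
python3 -m crank 2>&1 | tail -8
python3 - <<'E'
from h import *
im=cv2.imread('pics/top0.png'); c=camera_info('top')
a=cv2.resize(im[180:260,420:520],None,fx=4,fy=4,interpolation=2)
b=cv2.resize(im[180:260,250:350],None,fx=4,fy=4,interpolation=2)
d=cv2.imread('pics/scene0.png')
e=cv2.resize(d[120:210,170:270],None,fx=4,fy=4,interpolation=2)
f=cv2.resize(d[180:270,300:400],None,fx=4,fy=4,interpolation=2)
cv2.imwrite('pics/crop.png',np.hstack([np.vstack([a[:280],b[:300]]),np.vstack([e[:280],f[:300]])]))
for n,u,v,z in[('disc',471,231,.0235),('pentop',471,204,.175),('red',290,202,.14),('blue',298,205,.146),('green',308,209,.14)]:print(n,onplane(c,u,v,z).round(3))
w=camera_info('wrist');s=env.observe();T=toolR(s);print(w['camera_matrix'],(w['R']@T).round(3),(T.T@(-w['R'].T@w['t']-s['tool_pos'])).round(4))
E
```

```text
invalid input
disc [ 0.467 -0.362  0.024]
pentop [ 0.517 -0.318  0.175]
red [0.515 0.063 0.14 ]
blue [0.509 0.046 0.146]
green [0.501 0.024 0.14 ]
[[332.95344811   0.         319.73321474]
 [  0.         332.95344811 206.12225532]
 [  0.           0.           1.        ]] [[ 0.001  1.    -0.   ]
 [-0.95   0.001 -0.314]
 [-0.314  0.     0.95 ]] [ 8.060e-02 -1.000e-04 -1.427e-01]
```

View pics/crop.png

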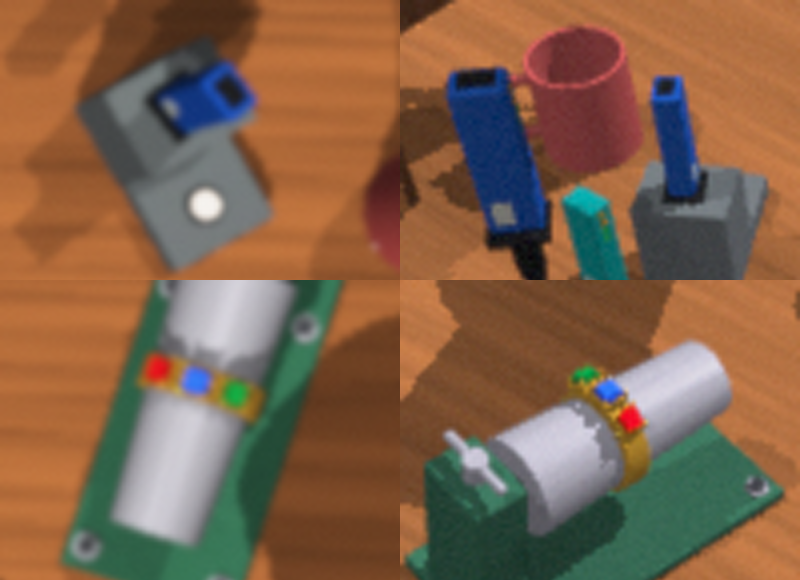

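The crop shows the dock pen, blue with a collar seated on the grey dock: pen top at top px (478,202), disc at (471,231). The larger blue pen and the turquoise one stand apart from it. The stones are at (289,202), (299,205) and (309,208).

Run:
```python
from h import *
c=camera_info('top');s=env.observe();T=toolR(s)
p=onplane(c,478,202,.175);d=onplane(c,471.2,231.2,.0235);v=(p-d)[:2]
print(p,d,np.degrees(np.arctan2(v[1],v[0])),np.hypot(*v))
print('shift cm',T.T@(np.r_[p[:2],.27]-s['tool_pos'])*100, 'yaw',np.degrees(np.arctan2(T[1,0],T[0,0])))
```

```text
[ 0.52150783 -0.33286695  0.175     ] [ 0.46673622 -0.36217601  0.0235    ] 28.15186808701674 0.06212045034178109
shift cm [34.04902529 -3.30161737 -3.92934352] yaw 24.053973980564102
```

```bash
python3 -m crank '8.5 5 -0.5 -0.5 -1; 8.5 10 -1 -1 -2; 8.5 15 -1.5 -1.5 -3; 8.5 20 -2 -2 -4; 8.5 25 -2.5 -2.5 -4; 8.5 30 -3 -3 -4; 8.5 34 -3.3 -3.9 -4; 8.5 34 -3.3 -3.9 -4'
python3 - <<'E'
from h import *
s=env.observe();c=camera_info('wrist');im=snapshot('wrist');cv2.imwrite('pics/w1.png',im[:,:,::-1]);np.savez('w1.npz',**c)
print(s['t'],s['tool_pos'],s['force'],toolR(s)[:,0])
E
```

```text
t: 0.9
tool_pos: [0.5256, -0.3306, 0.2706]
tcp_rot: [0.0, 0.969, 0.246, 0.001]
force: [0.7, -1.3, -0.0]
width: 0.996
grasp_force: 0.0
0.9 [ 0.52556038 -0.33056124  0.27064287] [ 0.69026236 -1.29267715 -0.03768217] [0.87935149 0.4761682  0.00219012]
```

View pics/w1.png

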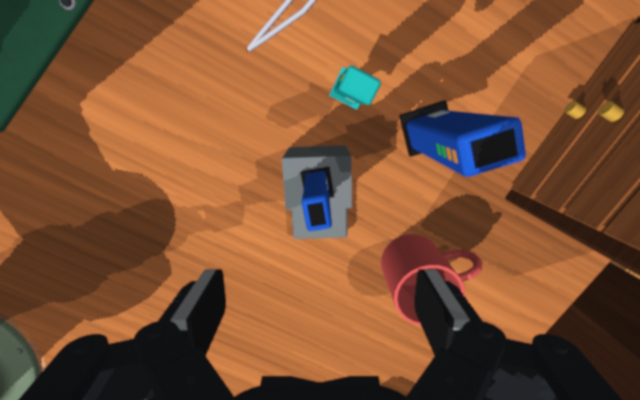

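The pen stands at px (316,215), with its collar at (316,182). It looks a few degrees rotated relative to the dock, so I'll zoom in.

Run:
```python
import cv2
im=cv2.imread('pics/w1.png');cv2.imwrite('pics/w1c.png',cv2.resize(im[140:245,270:365],None,fx=5.6,fy=5.6,interpolation=2))
```

```text
(no output)
```

View pics/w1c.png

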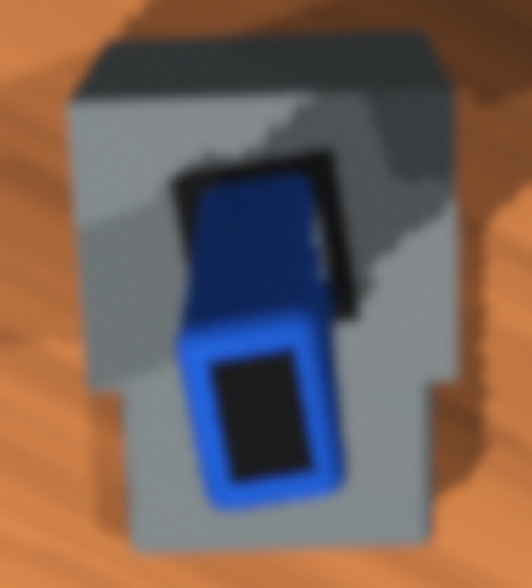

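The crop gives the pen top corners at (182,335), (325,310), (343,490) and (213,507), and the dock top corners at (70,100), (448,95), (457,380) and (92,388).

Run:
```python
from h import *
c=dict(np.load('w1.npz'));s=env.observe();T=toolR(s)
f=lambda P,z:np.array([onplane(c,270+x/5.6,140+y/5.6,z) for x,y in P])
A=f([(182,335),(325,310),(343,490),(213,507)],.175)
B=f([(70,100),(448,95),(457,380),(92,388)],.08)
for Q in(A,B):
    m=Q.mean(0);x=(Q[0]+Q[1]-Q[2]-Q[3])/2;y=(Q[0]+Q[3]-Q[1]-Q[2])/2
    print(m,np.degrees(np.arctan2(x[1],x[0])),np.degrees(np.arctan2(-y[0],y[1])),np.linalg.norm(x),np.linalg.norm(y))
print('toolyaw',np.degrees(np.arctan2(T[1,0],T[0,0])), 'pen in tool', T.T@(A.mean(0)-s['tool_pos'])*100)
```

```text
[ 0.5213666  -0.33100194  0.175     ] 35.87686388146947 37.69458982349441 0.0255099604880611 0.018746861201865733
[ 0.52050697 -0.33109079  0.08      ] 31.385773032009006 29.52942005740879 0.054362778722794214 0.0684018310319613
toolyaw 28.307413078279225 pen in tool [-0.12123218 -0.16480314  9.49824019]
```

```bash
python3 -m crank '5 -0.1 -0.15 0 -8.5; 5 -0.1 -0.15 1 -8.5; 5 -0.1 -0.15 5 -8.5; 5 -0.1 -0.15 9 -8.5; 5 -0.1 -0.15 13 -8.5; 5 -0.1 -0.15 15 -8.5; 5 -0.1 -0.15 15 -8.5'; python3 -m crank '0 0 0 0 0;0 0 0 0 0;0 0 0 0 0;0 0 0 0 0;0 0 0 0 0' 40
```

```text
t: 1.65
tool_pos: [0.5159, -0.3313, 0.1158]
tcp_rot: [-0.004, 0.95, 0.311, -0.002]
force: [-0.8, -0.4, 0.6]
width: 0.589
grasp_force: 0.0
t: 2.15
tool_pos: [0.5202, -0.3333, 0.1216]
tcp_rot: [0.001, 0.95, 0.314, 0.0]
force: [-1.1, 0.1, 4.1]
width: 0.231
grasp_force: 43.0
```

```bash
python3 -m crank '0 0 0 -1 0;0 0 0 -4 0;0 0 0 -8 0;0 0 0 -10.5 0;0 -2 -0.2 -10.5 0;0 -5 -0.6 -10.5 0;0 -6.2 -0.7 -9.5 0;0 -6.2 -0.7 -5 0'; python3 -m crank '0 0 0 2.4 0;0 0 0 2.4 0;0 0 0 2.4 0'
```

```text
t: 2.95
tool_pos: [0.4673, -0.3677, 0.1747]
tcp_rot: [0.005, 0.95, 0.312, 0.002]
force: [1.9, -1.5, -1.5]
width: 0.231
grasp_force: 42.5
t: 3.25
tool_pos: [0.4657, -0.3637, 0.1464]
tcp_rot: [-0.0, 0.95, 0.314, -0.0]
force: [0.6, -0.5, -1.3]
width: 0.232
grasp_force: 42.2
```

```bash
python3 -m crank '0 0 0 0.2 0;0 0 0 0.2 0'; python3 -m crank '0 0 0 0.2 0;0 0 0 0.2 0';python3 - <<'E'
from h import *
s=env.observe();print(s['tool_pos'],s['force']);
im=snapshot('scene');cv2.imwrite('pics/s2.png',cv2.resize(im[100:220,160:320],None,fx=5,fy=5,interpolation=2)[:,:,::-1])
E
```

```text
t: 3.45
tool_pos: [0.4666, -0.3646, 0.1457]
tcp_rot: [0.001, 0.95, 0.314, 0.001]
force: [-1.0, -0.6, -1.3]
width: 0.23
grasp_force: 42.2
t: 3.65
tool_pos: [0.4659, -0.3641, 0.1427]
tcp_rot: [0.0, 0.95, 0.314, 0.0]
force: [-0.9, 0.6, -1.2]
width: 0.23
grasp_force: 42.2
[ 0.46589085 -0.36412546  0.14272991] [-0.93993407  0.60195991 -1.21410118]
```

View pics/s2.png

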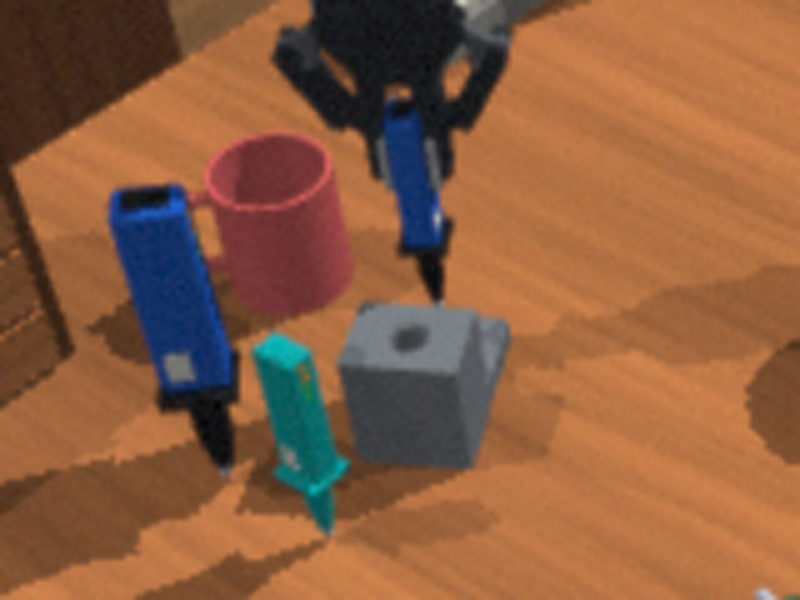

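The scene shows the pen held upright above the dock's low half, with the nose at (437,300) and the disc hidden behind the tall half. Now I'll feel downward in steps smaller than the tip's 3 mm travel.

```bash
for i in 1 ; do python3 -m crank '0 0 0 0.12 0;0 0 0 0.12 0'; python3 -m crank '0 0 0 0.12 0;0 0 0 0.12 0'; done | grep -E "pos|force: \["
```

```text
tool_pos: [0.4656, -0.3639, 0.141]
force: [-0.1, -0.4, -0.1]
tool_pos: [0.4655, -0.3639, 0.1397]
force: [-0.2, -0.1, -1.4]
```

```bash
for i in 1 ; do python3 -m crank '0 0 0 0.12 0;0 0 0 0.12 0'; python3 -m crank '0 0 0 0.12 0;0 0 0 0.12 0'; done | grep -E "pos|force: \["
```

```text
tool_pos: [0.4655, -0.3639, 0.1385]
force: [0.6, -0.1, -0.8]
tool_pos: [0.4656, -0.3639, 0.1373]
force: [-0.4, 0.1, -1.5]
```

```bash
for i in 1 ; do python3 -m crank '0 0 0 0.12 0;0 0 0 0.12 0'; python3 -m crank '0 0 0 0.12 0;0 0 0 0.12 0'; done | grep -E "pos|force: \["
```

```text
tool_pos: [0.4656, -0.3639, 0.1361]
force: [-0.0, 0.6, -1.8]
tool_pos: [0.4657, -0.3641, 0.1352]
force: [0.5, 0.4, -0.8]
```

```bash
for i in 1 ; do python3 -m crank '0 0 0 0.12 0;0 0 0 0.12 0'; python3 -m crank '0 0 0 0.12 0;0 0 0 0.12 0'; done | grep -E "pos|force: \["
```

```text
tool_pos: [0.4658, -0.3641, 0.1341]
force: [0.2, -0.0, 2.7]
tool_pos: [0.4658, -0.3641, 0.1329]
force: [-0.3, 0.9, 3.4]
```

Contact came at TCP z ≈ 0.135, so the tip ends about 111.5 mm beyond the TCP. Next I hold, then lift.

```bash
python3 -m crank '0 0 0 -0.05 0;0 0 0 -0.05 0;0 0 0 -0.05 0;0 0 0 -0.05 0;0 0 0 -0.05 0;0 0 0 -0.05 0;0 0 0 -0.05 0;0 0 0 -0.05 0'; python3 -m crank '0 0 0 0 0; 0 0 0 -1 0; 0 0 0 -4 0; 0 0 0 -8 0; 0 0 0 -13 0'
```

```text
t: 6.1
tool_pos: [0.4657, -0.3641, 0.1332]
tcp_rot: [0.0, 0.95, 0.314, 0.0]
force: [-0.1, 0.2, 2.7]
width: 0.23
grasp_force: 43.0
t: 6.6
tool_pos: [0.4643, -0.3627, 0.2628]
tcp_rot: [-0.002, 0.95, 0.314, -0.001]
force: [1.6, -1.1, -1.4]
width: 0.226
grasp_force: 42.2
```

```bash
python3 -m crank '0 2.5 -3 -1.5 -4;0 5 -6 -3 -8;0 8 -9.5 -4.7 -12.5;0 11 -13 -4.7 -17;0 14 -16.5 -4.7 -21;0 17 -20 -4.7 -25.5;0 20 -23.6 -4.7 -29.5;0 23 -27 -4.7 -33.7'; python3 -m crank '0 0 0 0 0;0 0 0 0 0;0 0 0 0 0'
python3 - <<'E'
from h import *
s=env.observe();c=camera_info('wrist');im=snapshot('wrist');cv2.imwrite('pics/w3.png',im[:,:,::-1]);np.savez('w3.npz',**c)
cv2.imwrite('pics/s3.png',snapshot('scene')[:,:,::-1])
print(toolR(s)[:,0])
for n in('red','blue','green'):pass
hs=lambda f:cv2.cvtColor(cv2.imread(f),cv2.COLOR_BGR2HSV)
for f in('w3','top0','s3'):
    h=hs(f'pics/{f}.png')
    for n,R in(('red',((0,170,120),(6,255,255))),('blue',((105,120,150),(125,255,255))),('green',((45,120,80),(75,255,255)))):
        m=cv2.inRange(h,*R);k,l,st,ce=cv2.connectedComponentsWithStats(m)
        print(f,n,[(st[i,4],ce[i].round(1).tolist()) for i in range(1,k) if st[i,4]>8][:8])
E
```

```text
t: 7.4
tool_pos: [0.4888, -0.0081, 0.3104]
tcp_rot: [-0.0, 0.817, 0.577, -0.0]
force: [1.0, -0.5, -0.3]
width: 0.23
grasp_force: 42.3
t: 7.7
tool_pos: [0.4894, -0.0109, 0.3101]
tcp_rot: [0.0, 0.818, 0.575, -0.0]
force: [0.6, -0.5, -1.0]
width: 0.224
grasp_force: 42.3
[ 3.38986406e-01  9.40791102e-01 -5.64744961e-04]
w3 red [(np.int32(64), [318.1, 95.5])]
w3 blue [(np.int32(198), [319.2, 120.5])]
w3 green [(np.int32(241), [395.9, 69.4]), (np.int32(46), [341.0, 71.5]), (np.int32(67), [351.4, 73.4]), (np.int32(33), [307.0, 75.2]), (np.int32(74), [327.2, 76.1]), (np.int32(74), [285.9, 75.6]), (np.int32(45), [250.3, 75.0]), (np.int32(13), [299.0, 78.5])]
top0 red [(np.int32(593), [184.8, 210.9]), (np.int32(25), [289.0, 201.5]), (np.int32(49), [25.6, 360.0])]
top0 blue [(np.int32(45), [475.6, 204.5]), (np.int32(30), [298.5, 204.6]), (np.int32(27), [6.1, 358.4])]
top0 green [(np.int32(217), [306.6, 167.6]), (np.int32(83), [331.8, 178.3]), (np.int32(33), [287.2, 191.5]), (np.int32(820), [296.4, 234.8]), (np.int32(31), [308.6, 207.9])]
s3 red [(np.int32(93), [628.0, 230.3]), (np.int32(519), [447.8, 269.3])]
s3 blue [(np.int32(45), [189.4, 141.0]), (np.int32(20), [351.8, 207.2])]
s3 green [(np.int32(14), [345.9, 203.4])]
```

View pics/w3.png

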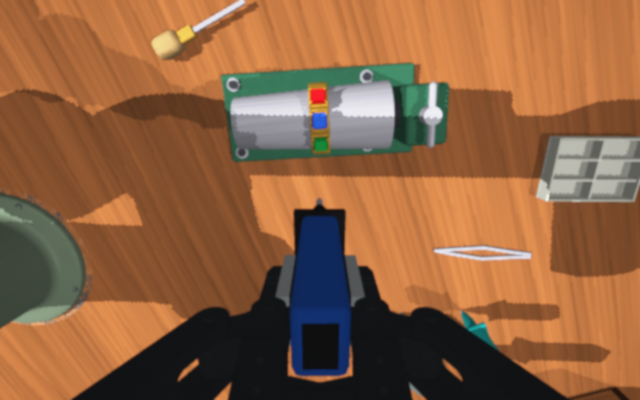

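In the wrist view the stones are at (318,95), (319,120) and about (321,145). The pen is centred and the mandrel nearly level in the image. Now I'll fit the bangle pose.

```bash
cat > fit.py <<'E'
from h import *
from scipy.optimize import least_squares
def cents(f,roi):
    im=cv2.imread(f'pics/{f}.png').astype(int);x0,y0,x1,y1=roi;p=im[y0:y1,x0:x1];o=[]
    B,G,R=p[...,0],p[...,1],p[...,2]
    for m in((R>150)&(G<90)&(B<90)&(R>2.2*G),(B>120)&(B>1.4*R)&(B>1.25*G),(G>100)&(G>2*R)&(G>1.7*B)):
        k,l,st,ce=cv2.connectedComponentsWithStats(m.astype(np.uint8))
        if k<2:o.append(None);continue
        i=1+st[1:,4].argmax();o.append(ce[i]+[x0,y0]);print(f,st[i,4],o[-1].round(1))
    return o
def pose(p):
    x,y,a,r=p;ex=np.array([np.cos(a),np.sin(a),0]);ey=np.array([-np.sin(a),np.cos(a),0]);ez=np.array([0,0,1.])
    n=[-np.sin(b)*-1*ey+np.cos(b)*ez for b in(r+np.pi/6,r,r-np.pi/6)]
    return ex,n,[np.array([x,y,.1])+.046*v for v in n]
def fit(V):
    def f(p):
        _,_,P=pose(p);return np.concatenate([w*(proj(c,q)-o) for c,w,O in V for q,o in zip(P,O) if o is not None])
    r=least_squares(f,[.509,.046,-.34,0]);print('xy',r.x[:2],'yaw,roll',np.degrees(r.x[2:]),'res',r.fun.round(2));return r.x
E
python3 - <<'E'
from fit import *
w=(dict(np.load('w3.npz')),1,cents('w3',(300,80,340,160)));t=(camera_info('top'),1,cents('top0',(280,195,318,216)));s=(camera_info('scene'),1,cents('scene0',(335,195,370,230)))
fit([w]);fit([t]);p=fit([w,t,s]);fit([w,t]);print(np.array(pose(p)[2]))
E
```

```text
w3 211 [317.9  95.8]
w3 225 [319.  120.5]
w3 140 [320.2 144.3]
top0 36 [289.2 201.7]
top0 36 [298.6 204.7]
top0 20 [308.3 207.9]
scene0 27 [357.1 214.4]
scene0 28 [351.8 207.2]
scene0 11 [345.7 203.2]
xy [0.51113161 0.05264244] yaw,roll [-17.11066841 -10.84951161] res [-0.09 -1.6   0.09  1.53 -0.    0.15]
xy [0.50699454 0.03639515] yaw,roll [-17.40713068  11.62458055] res [-0.01  0.05 -0.39 -0.24  0.41  0.19]
xy [0.50957056 0.0464449 ] yaw,roll [-17.15415362  -1.84116586] res [ 0.31 -1.88  0.41  0.66  0.36  1.38 -0.96 -0.16 -0.32  0.02  0.14  0.47
  0.8  -1.04  0.11 -1.09  0.26 -0.7 ]
xy [0.51123793 0.05263566] yaw,roll [-16.89476642 -10.99708303] res [-0.03 -1.5   0.25  1.63  0.23  0.2  -0.96 -0.12  0.06  0.27 -0.04  0.6 ]
[[0.51597325 0.06718741 0.14055557]
 [0.50913465 0.04503272 0.14597625]
 [0.50241285 0.02325642 0.13907764]]
```

Run:
```python
import cv2
im=cv2.imread('pics/w3.png');cv2.imwrite('pics/w3c.png',cv2.resize(im[55:170,215:415],None,fx=4,fy=4,interpolation=2))
```

```text
(no output)
```

View pics/w3c.png

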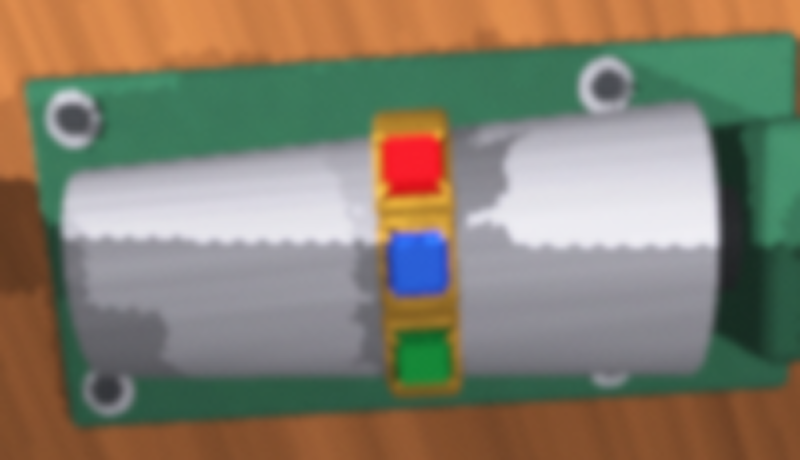

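Zoomed, the base edges run (28,82)–(795,35) and (78,425)–(785,385). The stones are at (412,164), (417,263) and (424,358). The base will fix the mandrel axis, so I can solve for the roll.

```bash
cat >> fit.py <<'E'
def bp(c,x,y,z):return onplane(c,215+(x+.5)/4-.5,55+(y+.5)/4-.5,z)
E
python3 - <<'E'
from fit import *
c=dict(np.load('w3.npz'));print('cam',-c['R'].T@c['t'])
A,B,C,D=[bp(c,*q,.012)[:2] for q in((28,82),(795,35),(78,425),(785,385))]
print(np.degrees(np.arctan2(*(B-A)[::-1])),np.degrees(np.arctan2(*(D-C)[::-1])),np.linalg.norm(A-C))
u=((B-A)/np.linalg.norm(B-A)+(D-C)/np.linalg.norm(D-C));u/=np.linalg.norm(u);n=np.array([-u[1],u[0]])
print('width',n@(A-C),n@(B-D));ya=n@(A+B+C+D)/4
O=(A+C)/2;O=O+u*.12; O=O-n*(n@O-ya);print('stand origin',O,'yaw',np.degrees(np.arctan2(u[1],u[0])))
S1=[bp(c,*q,.012)[:2] for q in((72,118),(107,390))];print('screws mid y',n@(S1[0]+S1[1])/2-ya)
# mandrel small end extremes
for q in((75,175),(95,375)):print('mandrel end y',n@bp(c,*q,.1)[:2]-ya)
for q in((690,103),(690,375)):print('mandrel big y',n@bp(c,*q,.1)[:2]-ya)
for q,z in(((412,164),.14),((417,263),.146),((424,358),.14)):
    P=bp(c,*q,z)[:2]-O;print('stone x,y',u@P,n@P)
E
```

```text
cam [0.51683297 0.06506227 0.45281805]
-16.497255006263664 -16.49179886015843 0.10688838453341823
width 0.10688576501011397 0.10686334278314899
stand origin [0.51112692 0.04358117] yaw -16.494526933211045
screws mid y -3.976161391475164e-05
mandrel end y 0.024837145639441338
mandrel end y -0.025372963308147645
mandrel big y 0.03306827978216656
mandrel big y -0.034267103078653854
stone x,y -0.002665803730781224 0.022596759842962957
stone x,y -0.002744035536051278 0.0015519988838745605
stone x,y -0.002393063631302659 -0.02039796301124349
```

Base fit: mandrel yaw −16.5° and roll about +1.8°, so red leans about 31.8° and green about 28.2°. Wrist moves cannot tilt the tool. I'll therefore tilt the pen within the pads about the tool's y, by easing its nose against the fixed dock's top edge. First, go to the dock.

```bash
python3 -m crank '0 -4 1.3 0.5 5;0 -8 2.6 1 10;0 -12 4 2 15;0 -16.5 5.4 3 20;0 -21 7 4 25;0 -25 8.2 5 30;0 -29 9.6 6 35;0 -32.7 10.7 7 40'; python3 -m crank '0 0 0 0 0;0 0 0 0 0;0 0 0 0 0' 20; python3 -c "
from h import *
s=env.observe();T=toolR(s);print(s['joint_pos'].round(2),np.degrees(np.arctan2(T[1,0],T[0,0])),(T.T@(np.array([.4796,-.3548,.141])-s['tool_pos'])*100).round(2))"
```

```text
t: 8.6
tool_pos: [0.4785, -0.3576, 0.2395]
tcp_rot: [-0.0, 0.966, 0.257, -0.0]
force: [0.3, 0.1, -1.0]
width: 0.229
grasp_force: 42.4
t: 8.9
tool_pos: [0.4793, -0.3539, 0.2403]
tcp_rot: [-0.0, 0.965, 0.261, 0.0]
force: [-0.3, 0.3, -1.6]
width: 0.227
grasp_force: 42.3
[-0.76  0.41 -0.05  1.11  0.    1.85] 30.229312405883856 [-0.02  0.09  9.93]
```

```bash
python3 -m crank '0 0 0 4 0;0 0 0 8 0;0 0 0 9.9 0;0 0 0 9.9 0;0 0.5 0 9.9 0;0 1.0 0 9.9 0;0 1.4 0 9.9 0;0 1.7 0 9.9 0' 20; python3 -m crank '0 0.5 0 0.13 0;0 1.0 0 0.26 0; 0 1.0 0 0.26 0'
```

```text
t: 9.7
tool_pos: [0.4946, -0.3465, 0.1428]
tcp_rot: [0.002, 0.965, 0.261, -0.001]
force: [-5.0, -3.3, 1.2]
width: 0.229
grasp_force: 42.8
t: 10.0
tool_pos: [0.5038, -0.3413, 0.1398]
tcp_rot: [0.001, 0.965, 0.261, -0.0]
force: [-3.6, -2.3, 3.1]
width: 0.227
grasp_force: 42.6
```

```bash
python3 -m crank '0 0.5 0 0.13 0;0 1.0 0 0.26 0;0 1.5 0 0.4 0;0 2.0 0 0.53 0; 0 2.4 0 0.65 0;0 2.7 0 0.74 0;0 2.7 0 0.74 0'; python3 -m crank '0 0 0 -0.5 0;0 -0.4 0 -1 0;0 -1 0 -5 0;0 -1 0 -10 0;0 -1 0 -10 0;0 -1 0 -10 0'
python3 - <<'E'
from h import *
s=env.observe();c=camera_info('wrist');im=snapshot('wrist');cv2.imwrite('pics/w4.png',im[:,:,::-1]);np.savez('w4.npz',**c)
print(s['tool_pos']);T=toolR(s)
np.save('s4.npy',np.r_[s['tool_pos'],T.ravel()])
for d in range(20,45,4):
  a=np.radians(d);print(d,proj(c,s['tool_pos']+T@np.array([-.1305*np.sin(a),0,-.019+.1305*np.cos(a)])).round(1))
a=cv2.resize(im[100:320,240:400],None,fx=2.7,fy=2.7,interpolation=2);w3=cv2.imread('pics/w3.png')[:,:,::-1]
b=cv2.resize(w3[180:240,280:360],None,fx=4,fy=4,interpolation=2);b=np.vstack([b,np.zeros((a.shape[0]-240,320,3),np.uint8)])
cv2.imwrite('pics/w4c.png',np.hstack([a,b])[:,:,::-1])
E
```

```text
t: 10.7
tool_pos: [0.5272, -0.3271, 0.1311]
tcp_rot: [0.001, 0.965, 0.261, 0.0]
force: [-2.0, -4.7, 2.2]
width: 0.233
grasp_force: 42.4
t: 11.3
tool_pos: [0.5189, -0.3318, 0.2328]
tcp_rot: [0.001, 0.965, 0.261, 0.002]
force: [-0.9, 1.0, -2.0]
width: 0.226
grasp_force: 41.9
[ 0.51889752 -0.33182903  0.23281612]
20 [319.6 256.9]
24 [319.6 268.1]
28 [319.6 279.4]
32 [319.6 290.9]
36 [319.6 302.7]
40 [319.6 314.6]
44 [319.6 326.8]
```

View pics/w4c.png

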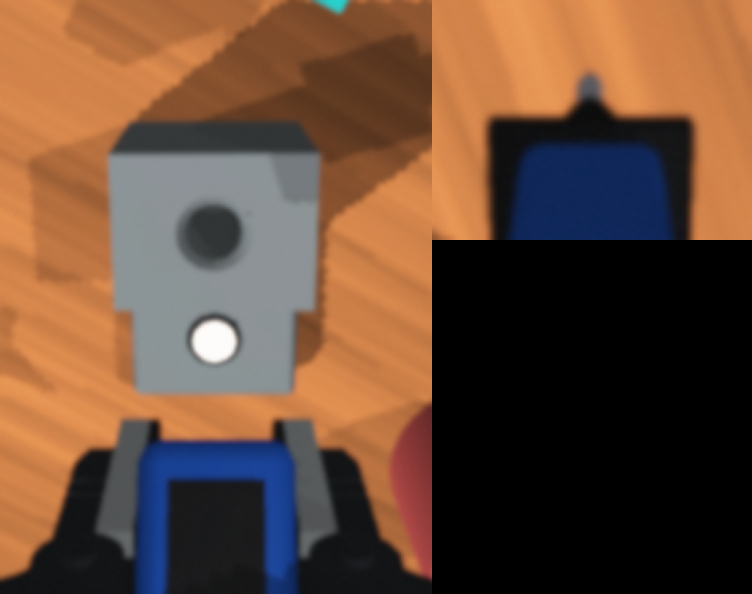

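Pen top is tilted toward the camera: its far rim edge is at crop (217,443), which is px v≈264, and the recess edge is at 480 (v≈278). The tip is hidden. The disc is at crop (214,341) and the socket at (211,235).

Run:
```python
from h import *
c=dict(np.load('w4.npz'));a=np.load('s4.npy');p=a[:3];T=a[3:].reshape(3,3)
px=lambda x,y:(240+(x+.5)/2.7-.5,100+(y+.5)/2.7-.5)
print('disc',onplane(c,*px(214,341),.0235),'socket',onplane(c,*px(211,235),.08))
G=np.array([0,0,-.019])
def cor(th,L,x):
    t=np.radians(th);return G+L*np.array([np.sin(t),0,-np.cos(t)])+x*np.array([np.cos(t),0,np.sin(t)])
for th in(24,26,28,30,32,34,36):
    print(th,'rim v',[proj(c,p+T@cor(th,.035,x))[1].round(1) for x in(.014,.0095,-.0095,-.014)], 'lo rim',proj(c,p+T@cor(th,.0,.014))[1].round(1))
im=cv2.imread('pics/w4.png');print(px(217,443),px(217,480));print([tuple(im[v,320]) for v in range(256,300,2)], [tuple(im[v,320]) for v in range(300,400,8)])
c=dict(np.load('w3.npz'));R=c['R'];
print('w3 th0', [(R.T.shape,)][:0])
T3=None
```

```text
disc [ 0.46795533 -0.36121489  0.0235    ] socket [ 0.52005216 -0.32958727  0.08      ]
24 rim v [np.float64(268.0), np.float64(281.9), np.float64(342.1), np.float64(356.6)] lo rim 261.1
26 rim v [np.float64(264.1), np.float64(278.0), np.float64(338.4), np.float64(353.1)] lo rim 261.0
28 rim v [np.float64(260.3), np.float64(274.2), np.float64(334.7), np.float64(349.5)] lo rim 261.0
30 rim v [np.float64(256.7), np.float64(270.4), np.float64(330.8), np.float64(345.8)] lo rim 261.0
32 rim v [np.float64(253.1), np.float64(266.7), np.float64(327.0), np.float64(342.0)] lo rim 261.1
34 rim v [np.float64(249.7), np.float64(263.1), np.float64(323.0), np.float64(338.1)] lo rim 261.2
36 rim v [np.float64(246.3), np.float64(259.5), np.float64(319.0), np.float64(334.1)] lo rim 261.3
(320.05555555555554, 263.75925925925924) (320.05555555555554, 277.46296296296293)
[(np.uint8(70), np.uint8(125), np.uint8(200)), (np.uint8(72), np.uint8(128), np.uint8(205)), (np.uint8(76), np.uint8(134), np.uint8(214)), (np.uint8(83), np.uint8(105), np.uint8(166)), (np.uint8(103), np.uint8(48), np.uint8(35)), (np.uin
[... 638 characters left out ...]
(26), np.uint8(26)), (np.uint8(29), np.uint8(26), np.uint8(26)), (np.uint8(27), np.uint8(25), np.uint8(26))] [(np.uint8(28), np.uint8(26), np.uint8(26)), (np.uint8(27), np.uint8(28), np.uint8(27)), (np.uint8(23), np.uint8(22), np.uint8(21)), (np.uint8(22), np.uint8(21), np.uint8(20)), (np.uint8(24), np.uint8(22), np.uint8(22)), (np.uint8(115), np.uint8(53), np.uint8(22)), (np.uint8(91), np.uint8(62), np.uint8(77)), (np.uint8(68), np.uint8(122), np.uint8(196)), (np.uint8(70), np.uint8(124), np.uint8(199)), (np.uint8(71), np.uint8(126), np.uint8(202)), (np.uint8(69), np.uint8(122), np.uint8(198)), (np.uint8(18), np.uint8(17), np.uint8(16)), (np.uint8(20), np.uint8(18), np.uint8(17))]
w3 th0 []
```

Run:
```python
from h import *
c=dict(np.load('w4.npz'));a=np.load('s4.npy');p=a[:3];T=a[3:].reshape(3,3)
G=np.array([0,0,-.019])
def cor(th,L,x):
    t=np.radians(th);return G+L*np.array([np.sin(t),0,-np.cos(t)])+x*np.array([np.cos(t),0,np.sin(t)])
for th in(-2,0,2):
    print(th,'rim v',[proj(c,p+T@cor(th,.035,x))[1].round(1) for x in(.014,.0095,-.0095,-.014)],'tip',proj(c,p+T@cor(th,-.1305,0))[1].round(1),'collar +x',proj(c,p+T@cor(th,-.055,.016))[1].round(1))
im=cv2.imread('pics/w3.png');print([(v,int(im[v,320,0])) for v in list(range(194,222,2))+list(range(310,380,2))])
im=cv2.imread('pics/w4.png');print([(v,int(im[v,320,0])) for v in list(range(330,356,2))])
```

```text
-2 rim v [np.float64(322.5), np.float64(334.0), np.float64(378.9), np.float64(388.8)] tip 196.7 collar +x 212.6
0 rim v [np.float64(318.3), np.float64(330.1), np.float64(376.9), np.float64(387.3)] tip 202.1 collar +x 215.4
2 rim v [np.float64(314.0), np.float64(326.2), np.float64(374.8), np.float64(385.6)] tip 207.5 collar +x 218.2
[(194, 77), (196, 76), (198, 82), (200, 94), (202, 91), (204, 59), (206, 16), (208, 12), (210, 15), (212, 17), (214, 23), (216, 65), (218, 88), (220, 88), (310, 107), (312, 109), (314, 110), (316, 110), (318, 111), (320, 112), (322, 103), (324, 45), (326, 16), (328, 16), (330, 15), (332, 16), (334, 15), (336, 16), (338, 15), (340, 15), (342, 15), (344, 16), (346, 16), (348, 14), (350, 17), (352, 16), (354, 17), (356, 15), (358, 15), (360, 15), (362, 16), (364, 15), (366, 16), (368, 37), (370, 96), (372, 107), (374, 99), (376, 79), (378, 70)]
[(330, 22), (332, 24), (334, 56), (336, 107), (338, 116), (340, 115), (342, 113), (344, 110), (346, 105), (348, 91), (350, 71), (352, 70), (354, 71)]
```

Run:
```python
from h import *
s=env.observe();T=toolR(s);c=camera_info('scene');im=snapshot('scene');cv2.imwrite('pics/s5.png',im[:,:,::-1]);p=s['tool_pos']
G=np.array([0,0,-.019])
def cor(th,L,x):
    t=np.radians(th);return p+T@(G+L*np.array([np.sin(t),0,-np.cos(t)])+x*np.array([np.cos(t),0,np.sin(t)]))
for th in(20,24,28,32,36):
    print(th,[proj(c,cor(th,L,.0025)).round(1).tolist() for L in(.035,-.055,-.06,-.105,-.1305)])
for v in range(105,185):
    print(v,''.join('#' if im[v,u].max()<60 else 'B' if im[v,u,2]>1.5*im[v,u,0] else '+' if abs(int(im[v,u,0])-im[v,u,2])<30 else '.' for u in range(215,275)))
```

```text
20 [[229.0, 110.5], [237.0, 130.0], [237.5, 131.0], [241.0, 139.6], [243.0, 144.2]]
24 [[228.8, 111.4], [237.3, 128.8], [237.7, 129.7], [241.5, 137.4], [243.5, 141.5]]
28 [[228.7, 112.3], [237.5, 127.5], [238.0, 128.3], [241.9, 135.1], [244.0, 138.7]]
32 [[228.5, 113.2], [237.7, 126.3], [238.2, 126.9], [242.3, 132.7], [244.4, 135.8]]
36 [[228.4, 114.1], [237.9, 124.9], [238.4, 125.5], [242.6, 130.2], [244.8, 132.8]]
105 ############.+++#########++++#####++++++++++++..............
106 #############.++#################+++++++++++................
107 ############BB...################++++++++++.................
108 ###########BBBBBBB##############++++++++++..................
109 ###########B#####B##############++++++++....................
110 ###########B#####BB############++++++++.....................
111 ....#######B####BBB############++++++.......................
112 ......####BB####BBB###########++++++........................
113 .......###BB####BBB##########+++++..........................
114 .......##.BB####BBBB#######++++++...........................
115 ........#.BBBBBBBBBB..####
[... 3885 characters left out ...]
..+..............................+...............
176 BBBBB..B.....+..............................................
177 BBBBBBBB......+............................+................
178 BBBBBBBBB.....+............................+................
179 BBBBBBBBB+....+............................+................
180 BBBBBBBBB.....+...........................+.................
181 BBBBBBBBB......+..........................+.................
182 BBBBBBBBBB.....+..........................+.................
183 BBBBBBBBBB+....+............................................
184 BBBBBBBBBBB....+.........................+..................<stdin>:9: RuntimeWarning: overflow encountered in scalar subtract
```

Run:
```python
from h import *
s=env.observe();T=toolR(s);c=camera_info('scene');p=s['tool_pos']
def inpl(u,v,y=0):
    d=T.T@c['R'].T@np.linalg.inv(c['camera_matrix'])@[u,v,1];o=T.T@(-c['R'].T@c['t']-p);return (o+d*(y-o[1])/d[1])*1000
print('tip',inpl(243.5,135.3),'top',inpl(228.8,111.6),inpl(229.2,112))
im=cv2.imread('pics/s5.png').astype(int)
print(im[130:139,236:250].sum(2))
```

```text
tip [-57.51141706   0.          83.14295232] top [ 18.15607217   0.         -51.3491435 ] [ 16.01949608   0.         -48.64731181]
[[133 122 138 137 146  72 107 221 352 360 365 365 360 357]
 [120 115 107  88  66  84 109 210 351 373 372 367 363 362]
 [232 212 175 121  99  51  80 180 341 360 376 367 361 363]
 [340 345 333 286 191 101  58 156 363 363 370 354 369 378]
 [348 356 346 347 339 247 156 232 407 393 370 361 358 365]
 [351 360 351 353 348 344 315 284 359 382 383 381 368 361]
 [374 350 348 354 358 359 353 320 295 366 383 382 380 375]
 [378 374 359 357 361 359 354 349 318 353 365 373 376 373]
 [367 378 374 374 364 351 360 359 354 358 362 357 364 373]]
```

```bash
python3 -m crank '0 0 0 5 0;0 0 0 9.2 0;0 0.5 0 10.2 0;0 0.9 0 10.2 0;0 1.2 0 10.2 0;0 1.5 0 10.2 0;0 1.65 0 10.2 0;0 1.65 0 10.2 0'; python3 -m crank '0 0 0 -0.5 0;0 -0.4 0 -1.5 0;0 -1 0 -5 0;0 -1 0 -10 0;0 -1 0 -10 0;0 -1 0 -10 0'
cat > meas.py <<'E'
from h import *
s=env.observe();T=toolR(s);c=camera_info('scene');p=s['tool_pos'];im=snapshot('scene')[:,:,::-1];cv2.imwrite('pics/m.png',im);im=im.astype(int)
G=np.array([0,0,-.022])
def cor(th,L,x):
    t=np.radians(th);return p+T@(G+L*np.array([np.sin(t),0,-np.cos(t)])+x*np.array([np.cos(t),0,np.sin(t)]))
import sys
ths=[int(x) for x in sys.argv[1:]]
P=[]
for th in ths:
    P.append([proj(c,cor(th,L,.002)).round(1).tolist() for L in(.0315,-.1335)]);print(th,P[-1])
m=np.mean([q[1] for q in P],0).astype(int);print('tip region from u,v',m[0]-8,m[1]-9)
print(im[m[1]-9:m[1]+9,m[0]-8:m[0]+8].sum(2))
m=np.mean([q[0] for q in P],0).astype(int);u0,v0=m[0]-9,m[1]-8;print('top from',u0,v0)
for v in range(v0,v0+18):print(v,''.join('#' if im[v,u].max()<60 else 'B' if im[v,u,0]>1.5*im[v,u,2] else '.' for u in range(u0,u0+22)))
E
python3 meas.py 28 32
python3 - <<'E'
from h import *
c=camera_info('wrist');im=snapshot('wrist');print([(v,int(im[v,320,2])) for v in range(240,362,2)])
E
```

```text
t: 12.2
tool_pos: [0.5322, -0.325, 0.1317]
tcp_rot: [0.002, 0.965, 0.261, -0.001]
force: [-5.0, -2.6, 0.0]
width: 0.227
grasp_force: 42.0
t: 12.8
tool_pos: [0.5252, -0.3296, 0.2328]
tcp_rot: [0.002, 0.965, 0.261, 0.002]
force: [-1.2, -0.4, -1.4]
width: 0.231
grasp_force: 41.9
28 [[227.3, 112.7], [242.5, 139.2]]
32 [[227.2, 113.6], [243.0, 136.2]]
tip region from u,v 234 128
[[137 154 139 191 269 240 107 149 283 347 361 363 355 357 358 362]
 [131 146 158 147 174 158 105 143 317 359 363 350 357 354 350 359]
 [137 128 128 119 119 119  75 117 281 358 362 366 362 363 356 347]
 [111 112  99  98  89  87  72  85 245 361 375 371 375 373 370 359]
 [214 224 202 175 141 114  57 103 248 359 367 361 373 375 381 372]
 [342 347 336 337 327 239 162 157 273 378 370 363 363 357 368 376]
 [358 354 356 349 348 345 338 307 290 403 387 389 368 367 364 367]
 [360 357 356 356 357 356 358 354 295 310 368 380 388 378 379 368]
 [371 374 363 358 359 355 353 356 354 359 360 377 368 382 378 374]
 [371 377 372 364 363 355 357 360 352 361 363 365 376 370 375 379]
 [361 364 373 372 368 376 366 367 356 360 363 361 362
[... 976 characters left out ...]
BBBB...###
[(240, 137), (242, 149), (244, 150), (246, 150), (248, 149), (250, 134), (252, 87), (254, 73), (256, 74), (258, 73), (260, 91), (262, 113), (264, 127), (266, 139), (268, 146), (270, 146), (272, 136), (274, 62), (276, 23), (278, 24), (280, 23), (282, 24), (284, 24), (286, 25), (288, 24), (290, 24), (292, 24), (294, 25), (296, 24), (298, 24), (300, 25), (302, 26), (304, 25), (306, 26), (308, 24), (310, 25), (312, 23), (314, 21), (316, 21), (318, 20), (320, 20), (322, 22), (324, 21), (326, 22), (328, 23), (330, 62), (332, 109), (334, 116), (336, 115), (338, 114), (340, 110), (342, 106), (344, 99), (346, 79), (348, 71), (350, 70), (352, 70), (354, 69), (356, 70), (358, 70), (360, 68)]
```

```bash
python3 -m crank '0 2.6 -4.2 -2 -5.4;0 5.2 -8.4 -4 -10.8;0 7.8 -12.6 -6 -16.2;0 10.4 -16.8 -6 -21.6;0 13 -21 -6 -27;0 15.6 -25.2 -6 -32.4;0 18.2 -29.4 -6 -37.8;0 20.8 -33.6 -6 -43.2' 40
cat > go.py <<'E'
from h import *
import sys
s=env.observe();T=toolR(s);a=[float(x) for x in sys.argv[1:5]]
print('now',s['tool_pos'].round(4),'yaw',np.degrees(np.arctan2(T[1,0],T[0,0])).round(1),'F',s['force'].round(1),'shift cm',(T.T@(np.array(a[:3])-s['tool_pos'])*100).round(2))
E
python3 go.py .539 .147 .265
```

```text
t: 13.7
tool_pos: [0.5326, 0.0624, 0.288]
tcp_rot: [-0.001, 0.8, 0.6, -0.001]
force: [1.2, 0.0, -1.6]
width: 0.227
grasp_force: 41.8
now [0.5326 0.0624 0.288 ] yaw 73.7 F [ 1.2  0.  -1.6] shift cm [ 8.3  -1.76  2.31]
```

```bash
python3 -m crank '0 4 -0.8 0 0;0 8 -1.6 1 0;0 8 -1.6 2.3 0;0 8 -1.6 2.3 0;0 8 -1.6 2.3 0' ; python3 go.py .539 .147 .257; python3 meas.py 28 32
python3 - <<'E'
from fit import *
cents('m',(335,195,370,230));c=camera_info('scene');S=[.5152,.0670,.1391];print('S',proj(c,S))
E
```

```text
t: 14.2
tool_pos: [0.5404, 0.1412, 0.2653]
tcp_rot: [-0.001, 0.802, 0.598, -0.001]
force: [0.2, -0.1, -0.8]
width: 0.226
grasp_force: 41.7
now [0.5404 0.1412 0.2653] yaw 73.4 F [ 0.2 -0.1 -0.8] shift cm [ 0.52 -0.29  0.83]
28 [[393.3, 185.0], [362.6, 210.3]]
32 [[393.9, 186.0], [360.5, 206.9]]
tip region from u,v 353 199
[[365 365 367 377 389 388 387 380 359 364 336 253 109  58  76  66]
 [378 366 376 371 369 379 383 390 371 359 333 179  66  65  66  72]
 [361 368 372 370 361 383 363 362 363 343 232 105  51  52  63  75]
 [364 361 367 377 349 364 358 379 371 297 139  54  62  50  65  47]
 [377 341 347 355 366 378 375 379 370 233  76  58  62  52  51  91]
 [383 365 368 374 377 390 379 360 348 233 128 104 128 145 171 188]
 [349 366 376 386 384 388 378 345 331 306 285 274 319 315 372 372]
 [311 345 373 384 390 384 353 344 344 382 401 389 390 389 399 398]
 [308 301 328 363 397 390 382 393 397 400 400 396 395 398 390 395]
 [263 263 281 299 389 395 401 404 400 398 390 395 394 397 399 390]
 [234 240 301 282 371 391 401 405 400 390 392 399 397 395 387 380]
 [226 244 234 253 306 336 384 400 398 39
[... 318 characters left out ...]
82 299 334 429 402 510 518 524 505 501 478]
 [254 282 233 243 313 303 310 328 379 472 502 509 514 480 455 444]]
top from 384 177
177 #####################.
178 #################.....
179 #######BBB######......
180 #######BBB######......
181 #######BBBB#####......
182 ##########BB###.......
183 ###########BB#........
184 ####BB#####BB.........
185 ####BB#####BB.........
186 ###BBBB#####B.........
187 ###BBBBB#####BB.......
188 ###BBBBBB###BBB.......
189 ###BBBBBB##BBBB.......
190 ##BBBBBBBBBBBBB.......
191 #.BBBBBBBBBBBB........
192 ..BBBBBBBBBB..........
193 ..BBBBBBBBB...........
194 ..BBBBBBBB............
m 26 [357.4 214.4]
m 27 [351.8 207.1]
m 5 [345.8 202.8]
S [357.94748493 213.5715071 ]
```

```bash
python3 -m crank '0 -0.2 -0.3 1 0;0 -0.4 -0.3 2.2 0;0 -0.4 -0.3 2.8 0;0 -0.4 -0.3 2.8 0;0 -0.4 -0.3 2.8 0' ; python3 go.py .5350 .1339 .2309; python3 meas.py 32
python3 - <<'E'
from h import *
c=camera_info('top');im=snapshot('top').astype(int);print(proj(c,[.5152,.067,.1391]),im[194:210,282:302].sum(2))
E
```

```text
t: 14.75
tool_pos: [0.5371, 0.1382, 0.238]
tcp_rot: [-0.0, 0.802, 0.598, -0.0]
force: [0.1, 0.0, -0.9]
width: 0.232
grasp_force: 41.8
now [0.5371 0.1382 0.238 ] yaw 73.4 F [ 0.1  0.  -0.9] shift cm [-0.48 -0.07  0.71]
32 [[391.7, 193.9], [359.4, 213.2]]
tip region from u,v 351 204
[[332 434 387 363 370 375 381 389 390 408 409 392 355 135  72  66]
 [301 351 351 373 381 385 391 392 393 389 395 394 358 172  73  78]
 [301 308 328 358 377 393 396 400 397 397 395 367 246 108  66  74]
 [306 293 298 309 335 362 397 396 398 393 399 301 124  70  55  68]
 [294 301 277 256 286 296 388 396 403 397 366 194  79  37  61  69]
 [280 247 232 252 306 282 377 397 394 390 227  78  79  42  49  56]
 [311 244 224 242 227 260 301 346 383 357 224 104  75  76  73 100]
 [324 245 232 212 237 253 257 302 346 333 256 198 163 191 190 224]
 [250 223 238 274 235 199 227 296 323 304 324 373 355 361 362 365]
 [246 247 311 317 236 218 205 235 289 335 369 384 372 385 402 407]
 [261 254 300 230 189 218 235 243 297 346 358 372 381 420 512 510]
 [330 280 266 226 189 214 290 280 306 331 400 376 402 508 519 506]
 [380 292 258 
[... 1580 characters left out ...]
 323 346
  362 379]
 [236 245 272 301 317 295 247 208 185 177 195 226 240 260 283 296 313 328
  331 339]
 [232 238 257 283 301 279 234 204 186 186 202 228 242 267 285 296 309 311
  310 307]
 [228 246 274 298 297 270 225 204 201 204 217 234 253 282 299 299 306 306
  301 290]
 [233 249 285 311 312 279 238 215 222 230 240 250 258 281 302 302 305 303
  294 291]
 [231 242 271 302 322 314 282 248 241 242 251 262 265 274 283 291 292 297
  290 285]
 [232 232 244 281 326 349 325 285 255 248 254 262 260 258 258 268 275 275
  277 270]
 [231 230 237 275 331 364 339 291 265 265 269 265 258 248 247 249 254 261
  271 271]
 [227 229 242 287 348 367 335 290 277 286 295 283 275 270 265 260 251 257
  263 263]]
```

```bash
python3 -c "
import cv2
im=cv2.imread('pics/m.png');cv2.imwrite('pics/m1.png',cv2.resize(im[180:234,335:405],None,fx=11,fy=11,interpolation=2))"
```

```text
(no output)
```

View pics/m1.png

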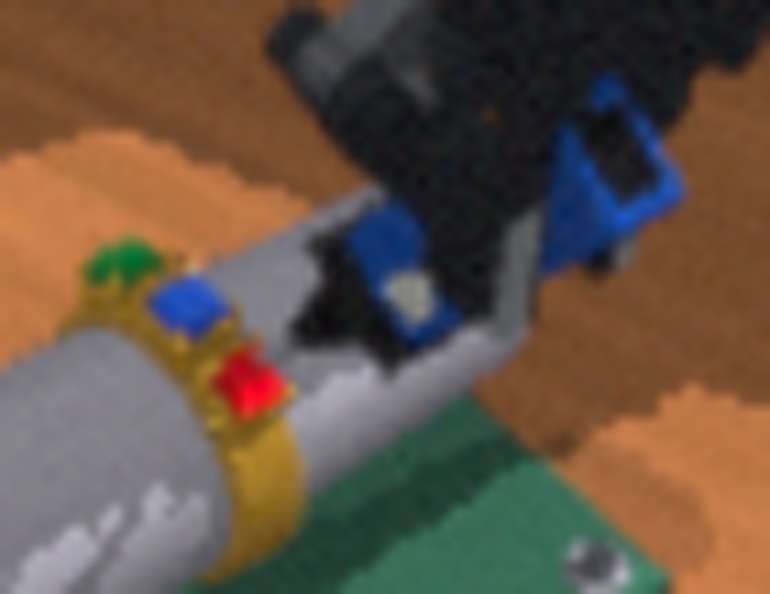

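The view shows the nose end near crop (295,330) and the red stone at (252,380). The pen's axis aims at the red stone and there is clear space to the gold. Advancing along the axis.

```bash
python3 -m crank '0 -0.13 -0.04 0.2 0;0 -0.26 -0.07 0.42 0;0 -0.26 -0.07 0.42 0' |grep -E "pos|force: \["; python3 -m crank '0 -0.06 0 0.1 0;0 -0.06 0 0.1 0'|grep -E "pos|force: \["; python3 -m crank '0 -0.06 0 0.1 0;0 -0.06 0 0.1 0'|grep -E "pos|force: \["
```

```text
tool_pos: [0.5354, 0.1361, 0.2337]
force: [0.9, 0.7, -0.7]
tool_pos: [0.5355, 0.1355, 0.2329]
force: [-0.6, 0.1, -0.9]
tool_pos: [0.5353, 0.135, 0.2319]
force: [-1.3, 1.5, -0.7]
```

```bash
python3 -m crank '0 -0.06 0 0.1 0;0 -0.06 0 0.1 0'|grep -E "pos|force: \["; python3 -m crank '0 0 0 0 0'|grep -E "pos|force: \["
```

```text
tool_pos: [0.5353, 0.1345, 0.2311]
force: [0.7, 0.1, 0.0]
tool_pos: [0.5353, 0.1345, 0.2311]
force: [0.3, 0.9, -0.6]
```

```bash
python3 -m crank '0 -0.06 0 0.1 0;0 -0.06 0 0.1 0'|grep -E "pos|force: \["; python3 -m crank '0 -0.06 0 0.1 0;0 -0.06 0 0.1 0'|grep -E "pos|force: \["
```

```text
tool_pos: [0.5352, 0.1341, 0.2303]
force: [0.6, 1.7, 1.3]
tool_pos: [0.5351, 0.1335, 0.2292]
force: [-0.0, 1.9, 4.0]
```

```bash
python3 -m crank '0 -0.06 0 0.1 0;0 -0.06 0 0.1 0'|grep -E "pos|force: \["; python3 -m crank '0 0 0 0 0'|grep -E "pos|force: \["
```

```text
tool_pos: [0.5349, 0.1328, 0.2282]
force: [0.4, 1.4, 3.1]
tool_pos: [0.5349, 0.1328, 0.2281]
force: [1.3, 1.6, 3.1]
```

```bash
python3 -m crank '0 0.02 0 -0.04 0;0 0.02 0 -0.04 0;0 0.02 0 -0.04 0;0 0.02 0 -0.04 0;0 0.02 0 -0.04 0;0 0.02 0 -0.04 0;0 0.02 0 -0.04 0;0 0.02 0 -0.04 0'; python3 -m crank '0 0 0 0 0;0 0.5 0 -0.85 0;0 2 0 -3.4 0;0 3 0 -5.5 0;0 3 0 -5.5 0'|grep pos; python3 go.py .494 -.280 .29
```

```text
t: 17.35
tool_pos: [0.5348, 0.1329, 0.2284]
tcp_rot: [0.0, 0.801, 0.598, 0.0]
force: [1.1, 1.8, 3.3]
width: 0.23
grasp_force: 42.4
tool_pos: [0.5445, 0.1625, 0.2858]
now [0.5445 0.1625 0.2858] yaw 73.5 F [-0.1  0.  -0.9] shift cm [-43.86   7.71  -0.43]
```

```bash
python3 -m crank '0 -4.9 0.3 0 -5.8;0 -9.8 0.6 0 -11.6;0 -14.7 1 0 -17.4;0 -19.6 1.3 0 -23.2;0 -24.5 1.6 0 -29;0 -29.4 2 0 -34.8;0 -34.3 2.3 1 -40.6;0 -39.3 2.6 3 -46.5'|grep pos; python3 -m crank '0 0 0 0 0;0 0 0 0 0'|grep pos; python3 go.py .4578 -.222 .128
```

```text
tool_pos: [0.4558, -0.2212, 0.2545]
tool_pos: [0.4552, -0.2192, 0.2532]
now [ 0.4552 -0.2192  0.2532] yaw 119.7 F [-0.2  0.2 -1. ] shift cm [-0.42  0.11 12.52]
```

```bash
python3 -m crank '0 0 0.1 4 0;0 0 0.1 8.5 0;0 0 0.1 12 0;0 -1 0.1 12.5 0;0 -2 0.1 12.5 0;0 -3 0.1 12.5 0;0 -4 0.1 12.5 0;0 -4.6 0.1 12.5 0'|grep -E "pos|force: \["; python3 -m crank '0 -0.6 0 0 0;0 -1.2 0 0 0;0 -1.8 0 0 0;0 -2.4 0 0 0;0 -3 0 0 0;0 -3.6 0 0 0;0 -4.2 0 0 0;0 -4.7 0 0 0'|grep -E "pos|force: \["; python3 -m crank '0 0 0 0 0;0 0 0 0 0'; python3 go.py .4578 -.222 .128
```

```text
tool_pos: [0.4823, -0.2586, 0.1321]
force: [-2.5, 5.2, 2.9]
tool_pos: [0.5042, -0.2987, 0.1296]
force: [-2.3, 5.5, 3.0]
t: 20.65
tool_pos: [0.5045, -0.2992, 0.1297]
tcp_rot: [-0.0, 0.5, 0.866, -0.0]
force: [-2.4, 3.9, -0.1]
width: 0.228
grasp_force: 42.7
now [ 0.5045 -0.2992  0.1297] yaw 119.9 F [-2.4  3.9 -0.1] shift cm [ 9.01 -0.19  0.16]
```

```bash
python3 -m crank '0 0.5 0 0 0;0 1 0 -2 0;0 1 0 -7 0;0 1 0 -12 0;0 1 0 -16 0;0 1 0 -16 0;0 1 0 -16 0'|grep pos;  cat > wr.py <<'E'
from h import *
im=snapshot('wrist')
for u in(320,):
  d=im[:,u].astype(int);print([(v,int(d[v,2]),int(d[v].sum())) for v in list(range(180,224,2))+list(range(306,382,2))])
w=cv2.imread('pics/w3.png');d=w[:,320].astype(int);print([(v,int(d[v,0])) for v in range(180,224,2)])
E
python3 wr.py; python3 go.py .5029 .0439 .31
```

```text
tool_pos: [0.5003, -0.2913, 0.2912]
[(180, 88, 256), (182, 119, 347), (184, 132, 383), (186, 131, 382), (188, 122, 378), (190, 138, 410), (192, 143, 414), (194, 135, 391), (196, 70, 202), (198, 18, 52), (200, 17, 49), (202, 17, 49), (204, 17, 52), (206, 21, 61), (208, 21, 61), (210, 42, 87), (212, 114, 183), (214, 140, 219), (216, 141, 220), (218, 141, 220), (220, 141, 219), (222, 141, 220), (306, 142, 222), (308, 141, 220), (310, 141, 218), (312, 142, 223), (314, 145, 226), (316, 159, 251), (318, 174, 276), (320, 187, 299), (322, 188, 298), (324, 182, 288), (326, 175, 278), (328, 170, 268), (330, 168, 264), (332, 157, 245), (334, 70, 120), (336, 21, 60), (338, 21, 61), (340, 20, 58), (342, 20, 60), (344, 19, 55), (346, 16, 46), (348, 13, 35), (350, 10, 29), (352, 12, 36), (354, 12, 34), (356, 12, 35), (358, 16, 46), (360, 17, 49), (362, 16, 48), (364, 16, 47), (366, 17, 49), (368, 17, 50), (370, 18, 51), (372, 17, 50), (374, 18, 50), (376, 55, 98), (378, 112, 177), (380, 112, 179)]
[(180, 84), (182, 82), (184, 82), (186, 80), (188, 79), (190, 78), (192, 78), (194, 77), (196, 76), (198, 82), (200, 94), (202, 91), (204, 59), (206, 16), (208, 12), (210, 15), (212, 17), (214, 23), (216, 65), (218, 88), (220, 88), (222, 89)]
now [ 0.4995 -0.2906  0.2895] yaw 119.9 F [-0.8 -0.1 -0.5] shift cm [28.81 16.99 -2.09]
```

```bash
python3 -m crank '0 -1 -1 0 8.5;0 -2 -2 1 17;0 -3 -3 2 25.5;0 -4 -4 3 34;0 -4.6 -5 4 42.5;0 -4.6 -5.4 5 51;0 -4.6 -5.4 5.9 59.5;0 -4.6 -5.4 5.9 68'|grep pos; python3 -m crank '0 0 0 0 8;0 0 0 0 16;0 0 0 0 22;0 0 0 0 22;0 0 0 0 22'|grep pos;  python3 go.py .4752 -.3573 .138
```

```text
tool_pos: [0.4738, -0.356, 0.2269]
tool_pos: [0.475, -0.3566, 0.2293]
now [ 0.475  -0.3566  0.2293] yaw 30.1 F [-0.9  0.  -1.7] shift cm [-0.01  0.09  9.13]
```

```bash
python3 -m crank '0 0 0.1 4.5 0;0 0 0.1 8.5 0;0 0 0.1 9.1 0;0 0.6 0.1 9.1 0;0 1.2 0.1 9.1 0;0 1.7 0.1 9.1 0;0 2.2 0.1 9.1 0;0 2.2 0.1 9.1 0'|grep -E "pos|force: \["; python3 -m crank '0 -0.5 0 0 0;0 -1 0 -2 0;0 -1 0 -7 0;0 -1 0 -12 0;0 -1 0 -16 0;0 -1 0 -16 0;0 -1 0 -16 0'|grep -E "pos|force: \["; python3 wr.py|head -1; python3 go.py .5029 .0439 .31
```

```text
tool_pos: [0.4957, -0.3476, 0.1419]
force: [-3.8, -0.9, 1.3]
tool_pos: [0.4876, -0.3525, 0.3016]
force: [-1.3, -0.6, -1.8]
[(180, 250, 755), (182, 250, 755), (184, 246, 744), (186, 176, 539), (188, 132, 384), (190, 149, 433), (192, 150, 435), (194, 149, 433), (196, 147, 430), (198, 117, 430), (200, 80, 434), (202, 75, 424), (204, 73, 411), (206, 72, 402), (208, 71, 398), (210, 76, 364), (212, 92, 292), (214, 90, 263), (216, 48, 142), (218, 16, 46), (220, 18, 51), (222, 28, 68), (306, 128, 202), (308, 136, 216), (310, 138, 218), (312, 141, 223), (314, 143, 228), (316, 138, 218), (318, 112, 180), (320, 66, 112), (322, 17, 44), (324, 16, 46), (326, 16, 44), (328, 15, 44), (330, 15, 43), (332, 16, 45), (334, 15, 43), (336, 15, 43), (338, 15, 43), (340, 15, 42), (342, 14, 40), (344, 16, 46), (346, 15, 44), (348, 14, 41), (350, 14, 42), (352, 15, 42), (354, 15, 44), (356, 14, 40), (358, 15, 42), (360, 14, 42), (362, 15, 43), (364, 14, 40), (366, 14, 40), (368, 24, 53), (370, 77, 127), (372, 104, 165), (374, 111, 178), (376, 137, 306), (378, 97, 426), (380, 74, 412)]
now [ 0.4868 -0.3518  0.2998] yaw 30.0 F [ 0.5 -0.3 -1.6] shift cm [ 21.16 -33.48  -1.01]
```

Run:
```python
from h import *
from scipy.optimize import least_squares
c=dict(np.load('w4.npz'));a=np.load('s4.npy');p=a[:3];T=a[3:].reshape(3,3)
def pt(q,x,z): # pen pt (x,z) mm; origin of pen pivot at z=108
    th=np.radians(q[2]);X=q[0]+x*np.cos(th)+(z-108)*np.sin(th);Z=-22+q[1]+x*np.sin(th)-(z-108)*np.cos(th)
    return proj(c,p+T@(np.array([X,0,Z])/1000))[1]
F={'iu':(9.5,140),'il':(-9.5,140),'n':(4.2,0),'t':(1.5,-25)}
D={'w3':dict(iu=323.5,il=368.5,n=204.8,t=197.5),'minus':dict(iu=334,il=376,n=196.5),'now':dict(iu=320.2,il=369.7,n=216.5,t=210),'red':dict(iu=273.5,il=330.5)}
for k,d in D.items():
    f=lambda q:np.r_[[pt(q,*F[m])-v for m,v in d.items()],(q[0]-2)*.3,q[1]*.3]
    r=least_squares(f,[0,0,0.]);print(k,r.x.round(2),r.fun.round(1))
```

```text
w3 [ 0.7   2.84 -0.3 ] [-0.4  0.5 -0.4  0.3 -0.4  0.9]
minus [ 0.23  1.48 -4.09] [-0.4  0.4 -0.1 -0.5  0.4]
now [0.41 0.93 3.93] [-0.2  0.2 -0.6  0.5 -0.5  0.3]
red [ 2.6   4.22 23.5 ] [-0.5  0.6  0.2  1.3]
```

```bash
python3 -m crank '0 2.7 -4.1 0 -5.4;0 5.4 -8.2 0 -10.8;0 8.1 -12.3 0 -16.2;0 10.8 -16.4 0 -21.6;0 13.5 -20.5 0 -27;0 16.2 -24.6 0 -32.4;0 18.9 -28.7 0 -37.8;0 21.6 -32.8 0 -43.5'|grep pos; python3 -m crank '0 0 0 0 0;0 0 0 0 0;0 0 0 0 0'|grep pos;  python3 go.py .5114 .0542 .2576
```

```text
tool_pos: [0.5087, 0.0423, 0.298]
tool_pos: [0.5094, 0.0395, 0.2987]
now [0.5094 0.0395 0.2987] yaw 73.4 F [-0.1 -0.8 -1.1] shift cm [ 1.47 -0.22  4.11]
```

```bash
python3 -m crank '0 0.7 -0.1 1 0;0 1.5 -0.2 2.5 0;0 1.5 -0.2 3.4 0;0 1.5 -0.2 3.4 0;0 1.5 -0.2 3.4 0'|grep -E "pos|force: \["; python3 go.py .5114 .0542 .2576
python3 - <<'E'
from fit import *
s=env.observe();c=camera_info('wrist');im=snapshot('wrist')[:,:,::-1];cv2.imwrite('pics/wb.png',im)
print('S',proj(c,[.5089,.0459,.146]));im=im.astype(int)
for v in range(160,222,2):print(v,''.join('B' if im[v,u,0]>120 and im[v,u,0]>1.4*im[v,u,2] else 'R' if im[v,u,2]>2.2*im[v,u,1] and im[v,u,2]>120 else '#' if im[v,u].max()<50 else 'Y' if im[v,u,2]>1.5*im[v,u,0] else 'g' if im[v,u,1]>1.5*im[v,u,2] else '.' for u in range(296,346)))
E
```

```text
tool_pos: [0.5121, 0.0544, 0.2657]
force: [0.4, -0.0, -1.6]
now [0.5121 0.0544 0.2657] yaw 73.4 F [ 0.4 -0.  -1.6] shift cm [-0.04 -0.06  0.81]
S [318.9548243  209.54481194]
160 ggggggggggggg.YYYYYYYYYYYYYYYYYYY.gggggggggggggggg
162 ggggggggggggg.YYYYYYYYYYYYYYYYYYYY.ggggggggggg....
164 gggggggggggg.YYYYYYYYYYYYYYYYYYYYY................
166 .............YYYYYYYYYYYYYYYYYYYYY................
168 .............YYYYYYYYYYYYYYYYYYYYY................
170 .............YYYYYYYYYYYYYYYYYYYYY................
172 .............YYYYYYYYYYYYYYYYYYYYY................
174 .............YYYYYYYYRRRRRRRRYYYYY................
176 .............YYYRRRRRRRRRRRRRRRYYY................
178 .............YYYRRRRRRRRRRRRRRRRYY................
180 .............YYYRRRRRRRRRRRRRRRRYY................
182 .............YYYRRRRRRRRRRRRRRRRYY................
184 .............YYYRRRRRRRRRRRRRRRRYY................
186 .............YYYRRRRRRRRRRRRRRRRYY................
188 .............YYYRRRRRRRRRRRRRRRYYY................
190 .............YYYYRRRRRRRRRRRRRYYYY................
192 .............YYYYYYYYYYYYYYYYYYYYYY...............
194 .............YYYYYYYYYYYYYYYYYYYYY................
196 ..............YYYYYYYYYYYYYYYYYYYY................
198 .............YYYYYYYYYYYYYYYYYYYYY................
200 .............YYYYY..YYY.......YYYY................
202 .............YYY..BBBBBBBBBBBB.YYY................
204 .............YY..BBBBBBBBBBBBBB.YY................
206 .............YY.BBBBBBBBBBBBBBBB.Y................
208 .............YY.BBBBBBBBBBBBBBBB.Y................
210 .............YY.BBBBBBBBBBBBBBBB.Y................
212 .............YY.BBBBBBB...BBBBBB.Y................
214 .............YY.BBBBBB....BBBBBB.Y................
216 .............YY..BBBB..##..BBBB.YY................
218 .#################..########.##################...
220 #################################################.
```

The wrist view shows the tip end at (320,212) on the blue stone, which spans u 312–328 and v from 201. It is centred to about 1 mm, so I'll press.

```bash
python3 -m crank '0 0 0 0.3 0;0 0 0 0.55 0;0 0 0 0.55 0' |grep -E "pos|force: \["; python3 -m crank '0 0 0 0.12 0;0 0 0 0.12 0'|grep -E "pos|force: \["; python3 -m crank '0 0 0 0.12 0;0 0 0 0.12 0'|grep -E "pos|force: \["
```

```text
tool_pos: [0.5121, 0.055, 0.2602]
force: [-0.1, 0.2, -1.1]
tool_pos: [0.5122, 0.0551, 0.2591]
force: [-0.8, -0.2, -1.2]
tool_pos: [0.5122, 0.0551, 0.2579]
force: [0.3, 0.6, -1.9]
```

```bash
python3 -m crank '0 0 0 0.12 0;0 0 0 0.12 0'|grep -E "pos|force: \["; python3 -m crank '0 0 0 0.12 0;0 0 0 0.12 0'|grep -E "pos|force: \["
```

```text
tool_pos: [0.5122, 0.0551, 0.2566]
force: [-0.8, 0.1, -1.7]
tool_pos: [0.5123, 0.0551, 0.2557]
force: [0.0, 0.3, 0.7]
```

```bash
python3 -m crank '0 0 0 0.12 0;0 0 0 0.12 0'|grep -E "pos|force: \["; python3 -m crank '0 0 0 0.03 0;0 0 0 0.03 0;0 0 0 0.03 0;0 0 0 0.03 0;0 0 0 0.03 0;0 0 0 0.03 0;0 0 0 0.03 0'|grep -E "pos|force: \["
```

```text
tool_pos: [0.5124, 0.0551, 0.2546]
force: [-0.1, -0.4, 2.6]
tool_pos: [0.5123, 0.055, 0.2541]
force: [-0.7, 0.2, 2.6]
```

```bash
python3 -m crank '0 0 0 0 0;0 0 0 -1 0;0 0 0 -4.6 0;0 0 0 -4.6 0'|grep -E "pos"; python3 -m crank '0 -4 0.9 0 -5.8;0 -8 1.8 0 -11.6;0 -12 2.6 0 -17.4;0 -16 3.5 0 -23.2;0 -20 4.4 0 -29;0 -24 5.3 1 -34.8;0 -28 6.2 3 -40.6;0 -32.2 7 6 -46.5'|grep pos; python3 -m crank '0 0 0 1 0;0 0 0 1 0;0 0 0 1 0'|grep pos; python3 go.py .4878 -.274 .126
```

```text
tool_pos: [0.5141, 0.0551, 0.3041]
tool_pos: [0.4882, -0.2738, 0.2416]
tool_pos: [0.4877, -0.2708, 0.2315]
now [ 0.4877 -0.2708  0.2315] yaw 120.0 F [ 0.1  0.4 -1. ] shift cm [-0.29 -0.16 10.54]
```

```bash
python3 -m crank '0 0 -0.1 4 0;0 0 -0.1 8 0;0 0 -0.1 10.4 0;0 -0.6 -0.1 10.5 0;0 -1.2 -0.1 10.5 0;0 -1.8 -0.1 10.5 0;0 -2.4 -0.1 10.5 0;0 -3 -0.1 10.5 0'|grep -E "pos|force: \["; python3 -m crank '0 -0.6 0 0 0;0 -1.2 0 0 0;0 -1.8 0 0 0;0 -2.4 0 0 0;0 -3 0 0 0;0 -3.5 0 0 0;0 -3.5 0 0 0'|grep -E "pos|force: \["; python3 -m crank '0 0.1 0 -0.5 0;0 0.5 0 -1.5 0;0 1 0 -5 0;0 1 0 -10 0;0 1 0 -15 0;0 1 0 -16 0;0 1 0 -16 0' |grep -E "pos|force: \["
python3 - <<'E'
from h import *
im=snapshot('wrist').astype(int)
for v in range(40,240,3):
    l=''.join('B' if im[v,u,2]>60 and im[v,u,2]>1.4*im[v,u,0] else '#' if im[v,u].max()<50 else '.' for u in range(292,348,2))
    print(v,l,im[v,320].sum())
print([(v,im[v,320,2]) for v in range(330,400,3)])
E
```

```text
tool_pos: [0.5021, -0.2971, 0.1275]
force: [-3.1, 5.1, 2.4]
tool_pos: [0.5187, -0.3275, 0.1265]
force: [-2.2, 5.4, 0.1]
tool_pos: [0.516, -0.3212, 0.2906]
force: [0.3, -0.2, -1.3]
40 ............................ 346
43 ............................ 370
46 ............................ 384
49 ............................ 384
52 ............................ 383
55 ............................ 385
58 ............................ 388
61 ............................ 389
64 ............................ 390
67 ............................ 385
70 ............................ 390
73 ............................ 391
76 ............................ 383
79 ............................ 369
82 ............................ 368
85 ............................ 370
88 ............................ 373
91 ............................ 367
94 ............................ 362
97 ............................ 361
100 ............................ 364
103 ............................ 365
106 ............................ 316
109 ............................ 289
112 ............................ 275
115 ...........
[... 1337 characters left out ...]
 280
226 ...BBBBBBBBBBBBBBBBBBBBBBB.. 282
229 ...BBBBBBBBBBBBBBBBBBBBBBB.. 282
232 ...BBBBBBBBBBBBBBBBBBBBBBB.. 280
235 ...BBBBBBBBBBBBBBBBBBBBBBB.. 279
238 ...BBBBBBBBBBBBBBBBBBBBBBB.. 279
[(330, np.int64(177)), (333, np.int64(174)), (336, np.int64(165)), (339, np.int64(176)), (342, np.int64(173)), (345, np.int64(116)), (348, np.int64(86)), (351, np.int64(90)), (354, np.int64(95)), (357, np.int64(94)), (360, np.int64(87)), (363, np.int64(68)), (366, np.int64(14)), (369, np.int64(14)), (372, np.int64(15)), (375, np.int64(15)), (378, np.int64(15)), (381, np.int64(20)), (384, np.int64(29)), (387, np.int64(24)), (390, np.int64(26)), (393, np.int64(28)), (396, np.int64(27)), (399, np.int64(28))]
```

```bash
python3 - <<'E'
from h import *
from scipy.optimize import least_squares
im=snapshot('wrist').astype(int);print(im[98:126:2,312:330:2].tolist() if 0 else [(v,im[v,316:325].mean(0).astype(int).tolist(),im[v,332].tolist()) for v in range(98,126,3)])
c=dict(np.load('w4.npz'));a=np.load('s4.npy');p=a[:3];T=a[3:].reshape(3,3)
def pt(q,x,z):
    th=np.radians(q[2]);X=q[0]+x*np.cos(th)+(z-108)*np.sin(th);Z=-22+q[1]+x*np.sin(th)-(z-108)*np.cos(th)
    return proj(c,p+T@(np.array([X,0,Z])/1000))[1]
O=[(4.2,0,140.5),(16,45,167.5),(14,50,178),(14,140,345),(9.5,140,364.5)]
f=lambda q:np.r_[[pt(q,x,z)-v for x,z,v in O],(q[0]-.5)*.3,(q[1]-1)*.3]
r=least_squares(f,[0,0,-28.]);q=r.x;print(q.round(2),r.fun.round(1));print('tip v',[pt(q,x,-25).round(1) for x in(-1.5,0,1.5)],'holder end?',[pt(q,0,z).round(1) for z in(-10,-15,-20)])
th=np.radians(q[2]);print('tip tool mm',q[0]-133*np.sin(th),-22+q[1]+133*np.cos(th))
E
python3 meas.py -26 -30 | head -22; python3 go.py .5 0 .3
```

```text
[(98, [187, 114, 63], [171, 103, 58]), (101, [187, 113, 63], [177, 108, 60]), (104, [185, 112, 62], [179, 108, 60]), (107, [174, 105, 58], [180, 109, 61]), (110, [152, 90, 50], [183, 111, 62]), (113, [147, 88, 49], [177, 107, 60]), (116, [144, 86, 48], [163, 98, 54]), (119, [143, 85, 47], [158, 95, 53]), (122, [147, 87, 49], [159, 96, 53]), (125, [157, 118, 101], [161, 97, 54])]
[  5.41  -1.88 -23.7 ] [ 1.4  0.2 -1.4  6.6 -6.6  1.5 -0.9]
tip v [np.float64(130.4), np.float64(128.5), np.float64(126.6)] holder end? [np.float64(139.5), np.float64(135.7), np.float64(132.1)]
tip tool mm 58.87153009706011 97.90146229326591
-26 [[226.4, 88.9], [261.8, 138.7]]
-30 [[225.7, 89.2], [264.5, 137.6]]
tip region from u,v 255 129
[[ 56  52  95 246 351 363 350 362 332 352 360 359 363 365 377 365]
 [ 71  66 103 224 344 359 361 357 355 349 354 349 364 367 363 367]
 [153  67  82 181 353 353 342 349 364 353 363 354 357 363 365 361]
 [274 161 151 270 391 363 357 348 353 354 345 343 352 359 355 361]
 [350 290 311 333 434 393 356 352 358 352 341 346 356 355 351 352]
 [360 343 347 316 366 430 380 361 362 357
[... 234 characters left out ...]
56 361 372 375 370 319 366 365 366 359 363 355 344 356 357]
 [367 355 353 353 357 376 365 357 370 372 373 357 359 360 375 358]
 [363 361 346 357 359 357 362 363 367 377 376 374 363 367 365 360]
 [357 366 351 354 349 354 350 349 364 367 370 368 370 385 367 360]
 [356 362 365 360 354 339 359 361 356 351 355 368 374 378 370 376]
 [365 366 365 355 356 364 359 339 348 344 361 359 361 365 375 373]
 [362 360 360 356 355 366 361 360 346 341 361 365 364 355 357 358]
 [371 363 362 360 363 354 353 362 359 360 346 347 357 355 354 343]
 [364 362 365 367 360 358 370 365 364 360 358 357 354 348 352 346]]
top from 217 81
now [ 0.5137 -0.3194  0.2849] yaw 119.9 F [ 0.8  0.3 -1.5] shift cm [28.37 14.76 -1.47]
```

Run:
```python
from h import *
from scipy.optimize import least_squares
c=dict(np.load('w4.npz'));a=np.load('s4.npy');p=a[:3];T=a[3:].reshape(3,3)
def pt(q,x,z):
    th=np.radians(q[2]);X=q[0]+x*np.cos(th)+(z-108)*np.sin(th);Z=-22+q[1]+x*np.sin(th)-(z-108)*np.cos(th)
    return proj(c,p+T@(np.array([X,0,Z])/1000))[1]
O=[(4.2,0,140.5),(1.5,-25,123.5),(16,45,167.5),(14,50,178)]
for O2 in(O,O+[(14,140,345)],O+[(9.5,140,364.5)]):
  f=lambda q:np.r_[[pt(q,x,z)-v for x,z,v in O2],(q[0]-.5)*.5,(q[1]-1)*.5]
  r=least_squares(f,[0,0,-28.]);q=r.x;th=np.radians(q[2]);print(q.round(2),r.fun.round(1),'tip tool mm',q[0]-133*np.sin(th),-22+q[1]+133*np.cos(th))
s=env.observe();c2=camera_info('scene');R=toolR(s)
d=R.T@c2['R'].T@np.linalg.inv(c2['camera_matrix'])@[262,137.7,1];o=R.T@(-c2['R'].T@c2['t']-s['tool_pos']);print('scene tip',o+d*(0-o[1])/d[1])
```

```text
[  2.59   1.52 -25.99] [-0.5  0.1  1.  -0.4  1.   0.3] tip tool mm 60.86018597181546 99.07203548805919
[  2.64   5.09 -25.51] [-0.1  1.   0.2 -1.5  0.7  1.1  2. ] tip tool mm 59.91395577848063 103.13123578120172
[  2.68  -0.37 -26.14] [-0.6 -0.3  1.4  0.  -0.3  1.1 -0.7] tip tool mm 61.271878647989666 97.03102062152843
scene tip [0.06057861 0.         0.09291094]
```

```bash
python3 -m crank '0 3 1.3 -0.5 5.8;0 6 2.6 -0.5 11.6;0 9.2 3.9 -0.5 17.4;0 12.3 5.1 -0.5 23.2;0 15.4 6.4 -0.5 29;0 18.5 7.7 -0.5 34.8;0 21.5 9 -0.5 40.6;0 24.6 10.2 -0.5 46.5'|grep pos; python3 -m crank '0 0 0 0 0;0 0 0 0 0;0 0 0 0 0'|grep pos;  python3 go.py .4832 -.0409 .2517
```

```text
tool_pos: [0.4786, -0.0543, 0.2892]
tool_pos: [0.4797, -0.0564, 0.2904]
now [ 0.4797 -0.0564  0.2904] yaw 73.5 F [-0.4 -0.2 -1.4] shift cm [ 1.58 -0.1   3.87]
```

```bash
python3 -m crank '0 0.4 -0.1 1 0;0 1 -0.1 2.5 0;0 1.6 -0.1 3.9 0;0 1.6 -0.1 3.9 0;0 1.6 -0.1 3.9 0'|grep -E "pos|force: \["; python3 go.py .4852 -.0341 .2385
python3 - <<'E'
from fit import *
s=env.observe();c=camera_info('wrist');im=snapshot('wrist')[:,:,::-1];cv2.imwrite('pics/wg.png',im);im=im.astype(int)
T=toolR(s)
for n,S in(('G',[.5024,.0239,.1405]),('B',[.5089,.0459,.146])):print(n,proj(c,S))
print('tip',proj(c,s['tool_pos']+T@[.0605,0,.098]))
c2=dict(c);
for v in range(84,150,2):print(v,''.join('B' if im[v,u,0]>100 and im[v,u,0]>1.4*im[v,u,2] else 'R' if im[v,u,2]>2.2*im[v,u,1] and im[v,u,2]>120 else '#' if im[v,u].max()<60 else 'Y' if im[v,u,2]>1.5*im[v,u,0] else 'g' if im[v,u,1]>1.5*im[v,u,2] else '.' for u in range(298,344)))
E
```

```text
tool_pos: [0.4833, -0.0406, 0.2519]
force: [0.3, 0.4, -0.7]
now [ 0.4833 -0.0406  0.2519] yaw 73.4 F [ 0.3  0.4 -0.7] shift cm [ 0.68 -0.    1.34]
G [319.85847276 115.17985894]
B [319.82306747  81.67169816]
tip [319.78153208 126.19784534]
84 ..........YY.BBBBBBBBBBBBBBBBBBB.YY...........
86 ..........YY.BBBBBBBBBBBBBBBBBBB.YY...........
88 ..........YY.BBBBBBBBBBBBBBBBBBB.YY...........
90 ..........YY..BBBBBBBBBBBBBBBBB.YYY...........
92 ..........YYYY.BBBBBBBBBBBBBBB.YYYY...........
94 ..........YYYYYYYYYYYYYYYYYYYYYYYYY...........
96 ..........YYYYYYYYYYYYYYYYYYYYYYYY............
98 ..........YYYYYYYYYYYYYYYYYYYYYYYY............
100 ..........YYYYYYYYYYYYYYYYYYYYYYYYY...........
102 ..........YYYYYYYYYYYYYYYYYYYYYYYYY...........
104 ..........YYYYYYYYYYYYYYYYYYYYYYYYY...........
106 ..........YYYYYgggggggggggggggYYYYY...........
108 ..........YYYYYgggggggggggggggYYYYY...........
110 ..........YYYYgggggggggggggggggYYY............
112 ..........YYYYgggggggggggggggggYYY............
114 ..........YYYYgggggggggggggggggYYY............
116 ...........YYYgggggggggggggggggYYYY...........
118 ...........YYYgggggggggggggggggYYYY...........
120 ...........YYYgggggggggggggggggYYYY...........
122 ...........YYYYYYYYggggggYYYYYYYYY............
124 gggggggggg.YYYYYYYYYYYYYYYYYYYYYYY............
126 ggggggggggg.YYYYYYYY.....YYYYYYYYYgggggggggggg
128 ggggggggggg.YYYYYY........YYYYYYY.gggggggggggg
130 ggggggggggggg...................gggggggggggggg
132 gggggggggggggggggg.........ggggggggggggggggggg
134 gggggggggggggggggg.........ggggggggggggggggggg
136 gggggggggggggggggg.........ggggggggggggggggggg
138 gggggg........ggg...........gggggggggggggggggg
140 YYYYYYYYYYYYYYYYYY########.YYYYYYYYYYYYYYYYYYY
142 YYYYYYYYYYYYYYYYY###########YYYYYYYYYYYYYYYYYY
144 YYYYYYYYYYYYYYYY############YYYYYYYYYYYYYYYYYY
146 YYYYYYYYYYYYYYYY#############YYYYYYYYYYYYYYYYY
148 YYYYYYYYYYYYYYY###############YYYYYYYYYYYYYYYY
```

The green stone is centred at (320,114) and the tip is at (320,125) with a 15 mm gap, aligned sideways. Advancing along the pen axis.

```bash
python3 -m crank '0 0.2 0 0.3 0;0 0.4 0 0.6 0;0 0.49 0 0.8 0;0 0.49 0 0.8 0' |grep -E "pos|force: \["; python3 -m crank '0 0.05 0 0.11 0;0 0.05 0 0.11 0'|grep -E "pos|force: \["; python3 -m crank '0 0.05 0 0.11 0;0 0.05 0 0.11 0'|grep -E "pos|force: \["
```

```text
tool_pos: [0.4848, -0.0353, 0.2441]
force: [1.1, 0.7, -0.6]
tool_pos: [0.4851, -0.0349, 0.2432]
force: [0.2, -0.2, -1.9]
tool_pos: [0.4852, -0.0345, 0.2421]
force: [-0.2, 0.4, -0.8]
```

```bash
python3 -m crank '0 0.05 0 0.11 0;0 0.05 0 0.11 0'|grep -E "pos|force: \["; python3 -m crank '0 0.05 0 0.11 0;0 0.05 0 0.11 0'|grep -E "pos|force: \["
```

```text
tool_pos: [0.4853, -0.034, 0.2409]
force: [-1.0, 1.1, -1.7]
tool_pos: [0.4855, -0.0335, 0.2398]
force: [-1.1, -0.3, 0.2]
```

```bash
python3 -c "
from h import *
import time
F=env.observe();print(F['force'],F['torque'],F['tool_pos'])"
```

```text
[-1.09941962 -0.31370075  0.15895946] [-0.04919118  0.00567824  0.00905403] [ 0.48545818 -0.03351114  0.23979307]
```

```bash
python3 -m crank '0 0.05 0 0.11 0;0 0.05 0 0.11 0'|grep -E "pos|force: \["; python3 -m crank '0 0.025 0 0.05 0;0 0.025 0 0.05 0'|grep -E "pos|force: \["
```

```text
tool_pos: [0.4856, -0.033, 0.2387]
force: [-0.4, -0.8, -2.2]
tool_pos: [0.4858, -0.0329, 0.2383]
force: [-0.6, 0.3, -1.1]
```

```bash
python3 -m crank '0 0.05 0 0.11 0;0 0.05 0 0.11 0'|grep -E "pos|force: \["
python3 - <<'E'
from h import *
im=snapshot('wrist')[:,:,::-1].astype(int)
for v in range(94,146,2):print(v,''.join('B' if im[v,u,0]>100 and im[v,u,0]>1.4*im[v,u,2] else '#' if im[v,u].max()<60 else 'Y' if im[v,u,2]>1.5*im[v,u,0] else 'g' if im[v,u,1]>1.5*im[v,u,2] else '.' for u in range(298,344)))
E
```

```text
tool_pos: [0.486, -0.0326, 0.2375]
force: [-1.2, -1.3, 2.1]
94 .........YY.BBBBBBBBBBBBBBBBBBBB.YY...........
96 .........YY.BBBBBBBBBBBBBBBBBBBB.YY...........
98 .........YY.BBBBBBBBBBBBBBBBBBBB.YY...........
100 .........YY.BBBBBBBBBBBBBBBBBBBB.YY...........
102 .........YY.BBBBBBBBBBBBBBBBBBBB.YY...........
104 .........YYY.BBBBBBBBBBBBBBBBB..YYY...........
106 .........YYYYY................YYYYY...........
108 .........YYYYYYYYYYYYYYYYYYYYYYYYYY...........
110 .........YYYYYYYYYYYYYYYYYYYYYYYYY............
112 .........YYYYYYYYYYYYYYYYYYYYYYYYY............
114 .........YYYYYYYYYYYYYYYYYYYYYYYYYY...........
116 .........YYYYYYYYYYYYYYYYYYYYYYYYYY...........
118 .........YYYYYYYYYYYYYYYYYYYYYYYYYY...........
120 .........YYYYYggggggggggggggggYYYYY...........
122 .........YYYYYggggggggggggggggYYYY............
124 .........YYYYggggggg.YY.gggggggYYY............
126 .........YYYYgggggg......ggggggYYY............
128 .........YYYYggggg........gggggYYY............
130 .........YYYYggggg........gggggYYY............
132 .........YYYYgggggg.......gggggYYY............
134 .........YYYYYgggg........ggggYYYY............
136 ggggggggg.YYYYYYY..........YYYYYYY............
138 ggggggggggYYYYYYYY........YYYYYYYYgggggggggggg
140 gggggggggg.YYYYYYY########YYYYYYY.gggggggggggg
142 gggggggggggg..YY############YY..gggggggggggggg
144 ggggggggggggggg##############ggggggggggggggggg
```

Contact: 3.6 N along the normal, with the tip inside the green stone. Next I push slightly, hold, then retreat along the axis.

```bash
python3 -m crank '0 0.03 0 0.07 0;0 0.03 0 0.07 0;0 0.03 0 0.07 0;0 0.03 0 0.07 0;0 0.03 0 0.07 0;0 0.03 0 0.07 0;0 0.03 0 0.07 0;0 0.03 0 0.07 0'|grep -E "pos|force: \["; python3 -m crank '0 0 0 0 0;0 0 0 0 0;0 -0.5 0 -1 0;0 -1.5 0 -3 0;0 -3 0 -6 0;0 -3 0 -6 0'|grep -E "t:|pos|force: \[";python3 go.py .4752 -.3573 .29
```

```text
tool_pos: [0.486, -0.0321, 0.2366]
force: [0.2, -1.7, 2.6]
t: 36.65
tool_pos: [0.4789, -0.0623, 0.3002]
tcp_rot: [0.002, 0.802, 0.597, 0.002]
force: [1.0, 0.1, -0.5]
now [ 0.4789 -0.0623  0.3002] yaw 73.4 F [ 1.   0.1 -0.5] shift cm [-28.37   8.09   1.06]
```

```bash
python3 -m crank '0 -4 0.5 0 5.4;0 -8 1.1 0 10.8;0 -12 1.6 0 16.2;0 -16 2.1 0 21.6;0 -20 2.7 0 27;0 -24 3.2 1 32.4;0 -28 3.8 2 37.8;0 -32.4 4.3 4 43.4'|grep pos; python3 -m crank '0 0 0 1 0;0 0 0 1 0;0 0 0 1 0'|grep pos; python3 go.py .4276 -.3848 .138
```

```text
tool_pos: [0.4266, -0.3851, 0.2567]
tool_pos: [0.4263, -0.3825, 0.2462]
now [ 0.4263 -0.3825  0.2462] yaw 30.1 F [-0.4  0.6 -2. ] shift cm [-1.000e-02  2.900e-01  1.082e+01]
```

```bash
python3 -m crank '0 0 0.2 4 0;0 0 0.2 8 0;0 0 0.2 10.6 0;0 1 0.2 10.8 0;0 2 0.2 10.8 0;0 3 0.2 10.8 0;0 3.6 0.2 10.8 0;0 4.2 0.2 10.8 0'|grep -E "pos|force: \["; python3 -m crank '0 0.6 0 0 0;0 1.2 0 0 0;0 1.8 0 0 0;0 2.4 0 0 0;0 3 0 0 0;0 3 0 0 0'|grep -E "pos|force: \["; python3 -m crank '0 -0.5 0 0 0;0 -1 0 -2 0;0 -1 0 -7 0;0 -1 0 -12 0;0 -1 0 -16 0;0 -1 0 -16 0;0 -1 0 -16 0'|grep -E "pos|force: \["; python3 wr.py|head -1; python3 go.py .5203 -.3303 .30
```

```text
tool_pos: [0.4651, -0.3653, 0.1407]
force: [-4.6, -3.2, 1.9]
tool_pos: [0.4901, -0.3492, 0.1385]
force: [-2.9, -3.2, 1.2]
tool_pos: [0.4818, -0.3542, 0.2991]
force: [-0.2, -0.3, -0.7]
[(180, 250, 753), (182, 224, 683), (184, 126, 371), (186, 147, 426), (188, 148, 431), (190, 148, 431), (192, 147, 428), (194, 122, 414), (196, 81, 423), (198, 74, 418), (200, 74, 398), (202, 86, 325), (204, 97, 284), (206, 87, 252), (208, 38, 109), (210, 13, 37), (212, 14, 40), (214, 19, 55), (216, 23, 60), (218, 63, 111), (220, 90, 145), (222, 91, 145), (306, 107, 169), (308, 120, 189), (310, 131, 206), (312, 137, 217), (314, 139, 220), (316, 141, 222), (318, 142, 224), (320, 139, 220), (322, 113, 179), (324, 44, 80), (326, 16, 47), (328, 15, 44), (330, 14, 41), (332, 15, 44), (334, 15, 44), (336, 14, 40), (338, 15, 43), (340, 15, 43), (342, 14, 41), (344, 14, 42), (346, 14, 40), (348, 14, 41), (350, 15, 42), (352, 15, 43), (354, 15, 44), (356, 14, 40), (358, 15, 43), (360, 15, 41), (362, 15, 43), (364, 15, 44), (366, 15, 42), (368, 15, 42), (370, 40, 77), (372, 93, 150), (374, 102, 163), (376, 100, 201), (378, 99, 376), (380, 71, 392)]
now [ 0.481  -0.3536  0.2975] yaw 30.1 F [ 0.6 -0.1 -1.2] shift cm [ 4.57 -0.05 -0.24]
```

```bash
python3 -m crank '0 2.5 0 0 0;0 4.65 0 0 0;0 4.65 0 2 0;0 4.65 0 6 0;0 4.65 0 9.5 0;0 4.65 0 9.5 0;0 4.65 0 9.5 0'|grep -E "pos|force: \["; python3 -m crank '0 0 0 1 0;0 0 0 2 0;0 0 0 3 0;0 0 0 3 0'|grep -E "pos|force: \["; python3 go.py .5203 -.3308 .1225
```

```text
tool_pos: [0.5204, -0.3301, 0.2021]
force: [-0.5, 0.6, -0.0]
tool_pos: [0.5205, -0.3305, 0.1721]
force: [-0.1, 0.0, -1.5]
now [ 0.5205 -0.3305  0.1721] yaw 30.0 F [-0.1  0.  -1.5] shift cm [-0.03  0.03  4.96]
```

```bash
python3 -m crank '0 0 0 1 0;0 0 0 2 0;0 0 0 3 0;0 0 0 3 0'|grep -E "pos|force: \["; python3 -m crank '0 0 0 0.6 0;0 0 0 1.2 0;0 0 0 1.7 0;0 0 0 1.7 0'|grep -E "pos|force: \["
```

```text
tool_pos: [0.5202, -0.3302, 0.1415]
force: [0.7, 0.3, -0.7]
tool_pos: [0.5209, -0.3307, 0.1257]
force: [0.4, 0.3, -0.3]
```

```bash
python3 -m crank '0 0 0 0.2 0;0 0 0 0.2 0'|grep -E "pos|force: \["; python3 -m crank '0 0 0 0.15 0;0 0 0 0.15 0'|grep -E "pos|force: \["
```

```text
tool_pos: [0.5213, -0.3311, 0.1245]
force: [-1.1, 0.2, -1.4]
tool_pos: [0.5213, -0.3311, 0.1231]
force: [-1.4, 0.6, -0.7]
```

```bash
python3 -m crank '0 0 0 0.12 0;0 0 0 0.12 0'|grep -E "pos|force: \["; python3 -m crank '0 0 0 0.1 0;0 0 0 0.1 0'|grep -E "pos|force: \["
```

```text
tool_pos: [0.5212, -0.331, 0.1217]
force: [0.6, 0.6, -1.3]
tool_pos: [0.5212, -0.331, 0.1207]
force: [0.3, -0.8, -0.7]
```

```bash
python3 -m crank '0 0 0 0.1 0;0 0 0 0.1 0'|grep -E "pos|force: \["; python3 -m crank '0 0 0 0.1 0;0 0 0 0.1 0'|grep -E "pos|force: \["
```

```text
tool_pos: [0.5213, -0.3311, 0.1202]
force: [-0.9, 1.0, 2.1]
tool_pos: [0.5214, -0.3312, 0.1202]
force: [-3.0, 2.0, 8.2]
```

```bash
python3 -m crank '0 0 0 -0.1 0;3 0 0 -0.1 0;5 0 0 -0.1 0;5 0 0 -0.1 0;5 0 0 -0.1 0;5 0 0 -0.1 0'; python3 -m crank '5 0 0 -2 0;5 0 0 -6 0;5 0 0 -11 0;5 0 0 -15 0;5 0 0 -15 0;5 0 0 -15 0'
python3 - <<'E'
from h import *
c=camera_info('wrist');im=snapshot('wrist')[:,:,::-1].astype(int);s=env.observe();T=toolR(s)
P=[.5207,-.3305]
print('top',proj(c,[*P,.175]),'collar',proj(c,[*P,.085]),[ (k,proj(c,np.r_[P,.175]+T@[x,y,0]).round(1).tolist()) for k,x,y in(('+x+y',.014,.01),('-x-y',-.014,-.01))])
for v in range(130,262,3):print(v,''.join('B' if im[v,u,0]>60 and im[v,u,0]>1.4*im[v,u,2] else '#' if im[v,u].max()<50 else 'o' if im[v,u].min()>200 else '.' if im[v,u,2]>1.4*im[v,u,0] else '-' for u in range(270,370,2)))
E
```

```text
t: 43.6
tool_pos: [0.5213, -0.331, 0.1197]
tcp_rot: [-0.0, 0.966, 0.259, -0.0]
force: [0.4, 0.1, -0.5]
width: 0.585
grasp_force: 0.0
t: 44.2
tool_pos: [0.5218, -0.3314, 0.2709]
tcp_rot: [0.001, 0.966, 0.259, 0.001]
force: [-1.0, -0.5, -0.4]
width: 0.587
grasp_force: 0.0
top [317.56568425 209.01944886] collar [317.89930763 180.51075987] [('+x+y', [331.0, 191.2]), ('-x-y', [304.6, 226.2])]
130 ..................................................
133 ..................................................
136 ..................................................
139 ..................................................
142 ..................................................
145 ..........-----------------------------...........
148 .........-------------------------------..........
151 ........---------------------------------.........
154 .......----------------------------------.........
157 .......----------------------------------.........
160 .......----------------------------------.........
163 .......------------#############---------.........
166 .......-----------##-BBBBBBBB###---------....
[... 1010 characters left out ...]
.---------BBBBBBBBBB--------............
226 ...........---------------------------............
229 ...........---------------------------............
232 ...........---------------------------............
235 ..................................................
238 ..................................................
241 ..................................................
244 ..................................................
247 ..................................................
250 ..................................................
253 ..................................................
256 ..................................................
259 ..................................................
```

The released pen stands upright in its socket, with its top within about 1 px of where the fully-home position predicts. Handing in.

```bash
python3 -c "
from workcell import job
print(job.hand_in())"
```

```text
the job is handed in; nothing more can be done
None
```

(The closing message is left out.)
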